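# Load the guide rod of a pipe clamping station

## Task

Load the clamping station's guide rod: slide on the aluminium vee shoe first (its vee notch facing down), then the plain square aluminium spacer, and last the black end cap over the rod's end, until shoe, spacer and cap sit flush against one another and against the stop collar on the rod. Press gently: the collar is only lightly clamped and must not be shifted along the rod. Leave everything else on the bench where it is.

Things in the scene. Friction and masses are not known exactly. Their poses are not given: they have to be found in the camera images.
- rod_tip (a point): Centre of the free end of the clamping station's fixed, horizontal steel guide rod, 100 mm above the bench. Rod 16 mm in diameter, tapering to 9 mm over its last 6 mm, 168 mm long from the grey housing's face. x axis: along the rod, outward from the housing; z up. On it sits a dark steel stop collar (36 mm diameter, 14 mm long), its place unmeasured: see rod_root.
- rod_root (a point): Point on the rod's axis where it leaves the grey housing's face (110 mm wide, 128 mm high; a ball lever behind rises to 193 mm). Same axes as rod_tip. The stop collar's outer face is 34 to 67 mm out from here (101 to 134 mm back from the tip): feel or look for it. Pushed with over about 14 N it slips along the rod; it must not shift more than 2 mm.
- shoe_centre (a point): Aluminium vee shoe, 36 mm wide (y), 36 mm long (x, along its bore), 54 mm tall, on two legs with a vee notch between them in its lower 19 mm; about 160 g. The point is its centre, 27 mm above its underside. An 18 mm through bore runs along its x axis, 9 mm above this point. Alike from both ends.
- spacer_centre (a point): Plain aluminium spacer block, 42 x 42 mm square section (y, z), 32 mm long (x), with an 18 mm through bore along its x axis through its centre; about 130 g. The point is its centre, 21 mm above its underside. Alike from both ends.
- cap_centre (a point): Black end cap, 46 x 46 mm square section (y, z), body 74 mm long (x), a round boss (26 mm diameter, 8 mm long) on its closed +x end; about 120 g. A blind bore, 18 mm diameter, 68 mm deep, opens in its -x end on the x axis. The point is the square body's centre, 23 mm above its underside. Fitted, its x axis points along the rod's x; it starts at most 1 rad from that.

How it is judged:
On the way, in this order (a step that is already met when the one before it is completed fails the run):
1. the vee shoe is threaded on the rod, vee down, at least 15 mm past the tip (y of shoe_centre in the frame of rod_tip between -0.004 and 0.004 m and z of shoe_centre in the frame of rod_tip between -0.013 and -0.005 m and angle between the x axis of shoe_centre and the x axis of rod_tip, either way round below 0.12 rad and x of shoe_centre in the frame of rod_tip below -0.033 m), for 0.2 s.
2. the spacer is threaded on the rod after the shoe (y of shoe_centre in the frame of rod_tip between -0.004 and 0.004 m and z of shoe_centre in the frame of rod_tip between -0.013 and -0.005 m and angle between the x axis of each of shoe_centre, spacer_centre and the x axis of rod_tip, either way round below 0.12 rad and y of spacer_centre in the frame of rod_tip between -0.004 and 0.004 m and z of spacer_centre in the frame of rod_tip between -0.004 and 0.004 m and x of spacer_centre in the frame of rod_tip below -0.016 m), for 0.2 s.
At the end, for the whole second after the job is handed in: The vee shoe (vee down, within 0.3 rad), the spacer and the end cap are on the rod in this order from the collar outward, each within 4 mm of the rod's axis and 0.12 rad of its direction, with gaps under 2 mm between collar and shoe, shoe and spacer, spacer and cap; all at rest and released (y of shoe_centre in the frame of rod_tip between -0.004 and 0.004 m and z of shoe_centre in the frame of rod_tip between -0.013 and -0.005 m and angle between the x axis of each of shoe_centre, spacer_centre, cap_centre and the x axis of rod_tip, either way round below 0.12 rad and y of spacer_centre in the frame of rod_tip between -0.004 and 0.004 m and z of spacer_centre in the frame of rod_tip between -0.004 and 0.004 m and y of cap_centre in the frame of rod_tip between -0.004 and 0.004 m and z of cap_centre in the frame of rod_tip between -0.004 and 0.004 m and x of shoe_centre in the frame of collar_face below 0.02 m and x of spacer_centre in the frame of shoe_centre between -0.036 and 0.036 m and x of cap_centre in the frame of spacer_centre between -0.055 and 0.055 m and angle between shoe_centre's own z axis and vertical below 0.3 rad and linear speed of each of shoe, spacer, cap below 0.02 m/s); the robot touches nothing.
It fails at once if the stop collar is shifted by more than 2 mm (distance of collar_face from where it was at the start of the episode above 0.002 m).
It fails at once if a part is pressed against the rod or collar with more than 50 N (contact force between any of shoe, spacer, cap and guide above 50 N).
It fails at once if another thing on the bench (coupling, plug, tape, wrench, level, offcut, tin) is pushed more than 30 mm (distance of any of coupling, plug, tape, wrench, level, offcut, tin from where it was at the start of the episode above 0.03 m).
It also fails if it takes over 72 s, if anything falls off the work surface, if the arm or the gripper's body presses on something with over 40 N, if the wrist force passes 120 N, or if a joint passes its speed limit or range.

## Robot

A 6-joint arm with a two-finger parallel gripper is mounted at the origin on the work surface. World frame = base frame: x ahead of the robot, y to its left, z up, the work surface at z = 0. Lengths are in m, angles in rad, forces in N, time in s.
With the tool pointing down it reaches from about 0.325 to 0.75 m from the base axis. Payload 7.6 kg.
Tool frame: the origin (TCP) lies between the finger pads; the fingertips stand 19 mm ahead of it and the grasp point (between the pads) is the TCP; z points along the fingers, y is the direction in which the jaws open and shut (so a half turn about z gives the same grasp; the last joint's range is limited). The gripper opens to 85 mm and grips with 20 to 120 N. Pads are 22 mm wide; open, the fingers measure 114 mm over their backs; the gripper's body (76 mm by 85 mm) begins 54 mm behind the grasp point. The pads swing forward as they close: fully open they stand 13 mm farther back than shut.
Start: joints at [1.229, 0.052, 1.401, -0, 1.689, -0.07], TCP at [0.141, 0.506, 0.211] pointing down, gripper open.
Joint ranges: [-2.9, 2.9], [-0.91, 2.17], [0.12, 2.37], [-1.06, 4.2], [0.26, 2.73], [-2.93, 2.93]. Speed limits (rad/s): [2.57, 2.57, 3.01, 3.14, 3.14, 3.14].

## Interface

Orientations are given as a 3x3 rotation matrix whose columns are the frame's x, y, z axes.
In Python, from station import observe, eyes, workorder gives the robot as it stands.
- The arm moves only by the tool arm_command, never from a script. Its argument "rows" is a list of rows, each a list of 6 numbers: the shift along the tool's x, y, z in cm, then the turn, a rotation vector about the tool's x, y, z in rad. In form: [[dx, dy, dz, rx, ry, rz], ...]. A call has 1 to 5 rows; each row shifts and turns the pose as measured when the row begins, along the tool's axes as they then stand; what a row does not reach is not made up. A row lasts 1/8 s, in which the tool goes at most 62.5 mm and 10.7 degrees, less where a joint would pass 70% of its speed; a pose out of reach is approached as far as the arm can. A call is refused whole if a number of a shift passes 6.25 or a number of a turn 0.188, either way. A call with a gripper value outside its range is refused whole. "grip" is the opening, from 0 (shut) to 1 (fully open), set as the call begins (left out, the last holds). The fingers move at their own pace and stop on an object; the grip force is fixed at half the most. Time passes only in rows, so rows that do not move let the fingers close. It gives the time, the measured TCP pose, the force and the opening at its end, in the units of the state.
- observe(): the state, without advancing time (a new reading comes with each control period).
- eyes.camera(name): name is "side" or "top"; returns a dict with "img" (420x560x3 uint8, blue, green, red), "vertical_fov" (degrees; the focal length in pixels is half the picture's height over the tangent of half this angle, whatever the lens; pixels are square), "cx", "cy" (the principal point, pixels), "R" (3x3) and "t" (3): a world point X has camera coordinates R X + t. Camera axes: x right, y down, z forward; pixel columns grow to the right and rows downward; lengths in m; the calibration is good to about 2 mm. A picture is of the moment at which its call begins. There is no depth.
- workorder.sign_off(): hands the job in, once; it reports no verdict.
Trained networks look in a picture, given as the dict that the camera call returned (one of the last four; its "shot" number tells which), for a name from the list of things; names that differ only in an ending like _2 or _b are one class to them, and where a whole thing is asked for, a point or a joint stands for the part that bears it (a point fixed in the world has none). Each returns a list of dicts, best first, with "p" (0 to 1); they miss things now and then, are a little off and sometimes report something else, mostly with a low value. They report only what shows in the picture. A call takes as long as a camera call.
- eyes.find_in(picture, target): "location" ([x, y, z] in m, in world coordinates, good to about 4 mm: the middle of the surface that is visible of it).
- eyes.outline_of(picture, target): "mask" (420x560 bool, what is visible of it).
- eyes.mark_of(picture, target): "location" ([x, y, z] in m, in world coordinates, good to about 4 mm: a listed point, or the origin of a listed thing).
The state is a dict: "time_s": time; "q": joint angles; "qd": joint speeds; "tau": joint torques, N m; "tool_pos": TCP position; "ee_rot": TCP orientation; "force": force on the tool from outside, world axes, zero at the start; "torque": the same for the moment, N m; "opening": opening from 0.0 (shut) to 1.0 (fully open).
Only numpy, scipy, OpenCV 4.12 (cv2) and the standard library are available. Lean on these libraries where they do the work, as an engineer would, in place of code of your own. Each camera call takes 0.05 s, during which the arm holds its last target.

## Working session

There is one attempt and no reset: what is moved stays moved. The work goes in short steps, Python scripts to look and compute and a tool call to move; the robot and the scene stay as the last step left them, time stands still between calls to the robot, and variables do not carry over. Pictures are saved under pics/ and viewed, and the job is handed in when it is done.

Besides the shell and the picture viewer there is one more tool, called after ">>>" in YAML: its name, and indented under it one key for each argument. arm_command: Moves the arm, as the interface text tells. Its arguments: {"type":"object","properties":{"rows":{"type":"array"},"grip":{"type":"number"}},"required":["rows"]}

```bash
ls; mkdir -p pics; python3 - <<'E'
from station import observe, eyes, workorder
import cv2
s=observe();print({k:(v if not hasattr(v,'round') else v.round(3) if hasattr(v,'shape') else v) for k,v in s.items()})
for n in("side","top"):
    c=eyes.camera(n);cv2.imwrite(f"pics/{n}0.png",c["img"]);print(n,c["vertical_fov"],c["cx"],c["cy"],c["R"],c["t"],c["shot"])
    for t in("rod_tip","rod_root","shoe_centre","spacer_centre","cap_centre"):
        print(t,[(x["p"],[round(float(a),4) for a in x["location"]]) for x in eyes.mark_of(c,t)[:2]])
E
```

```text
pics
{'time_s': 0.0, 'q': array([ 1.229,  0.053,  1.402, -0.   ,  1.689, -0.07 ]), 'qd': array([-0.001, -0.001, -0.001, -0.003,  0.   ,  0.002]), 'tau': array([-0.0000e+00, -3.8167e+01, -3.6019e+01, -0.0000e+00,  6.0000e-03,
       -0.0000e+00]), 'tool_pos': array([0.141, 0.505, 0.21 ]), 'ee_rot': array([[-0.963,  0.268, -0.001],
       [ 0.268,  0.963, -0.002],
       [ 0.   , -0.002, -1.   ]]), 'force': array([ 0.205, -1.037,  0.84 ]), 'torque': array([ 0.031,  0.027, -0.063]), 'opening': 0.9986916646383687}
side 48.1709065897317 284.54083381663634 213.3125005577282 [[ 0.99419498 -0.10683006 -0.01279375]
 [-0.08699777 -0.7282176  -0.67980182]
 [ 0.06330663  0.67696859 -0.73328426]] [-0.5669005   0.08634863  0.97670798] 1
rod_tip [(0.86, [0.489, 0.0715, 0.1028])]
rod_root [(0.96, [0.5297, 0.238, 0.1009])]
shoe_centre [(0.72, [0.6734, -0.2212, 0.0287])]
spacer_centre [(0.57, [0.4606, -0.3197, 0.0234])]
cap_centre [(0.91, [0.4699, -0.116, 0.0283])]
top 49.85649194087119 275.12115024105736 204.1450598361973 [[ 0.02384112 -0.99958555  0.01613443]
 [-0.9961483  -0.02511516 -0.08401066]
 [ 0.08438106 -0.01406938 -0.99633423]] [-0.05667489  0.56533411  0.86543526] 2
rod_tip [(0.81, [0.4957, 0.0738, 0.104]), (0.16, [0.6739, -0.2177, 0.0293])]
rod_root [(0.9, [0.5348, 0.2402, 0.0984])]
shoe_centre [(0.81, [0.6744, -0.218, 0.0266])]
spacer_centre [(0.98, [0.4641, -0.3285, 0.019])]
cap_centre [(0.86, [0.4617, -0.119, 0.0231])]
```

View pics/side0.png

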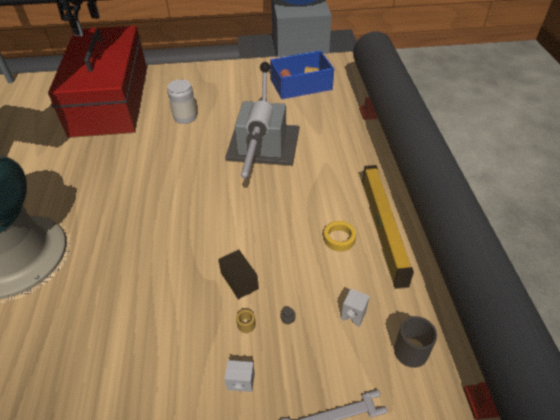

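View pics/top0.png

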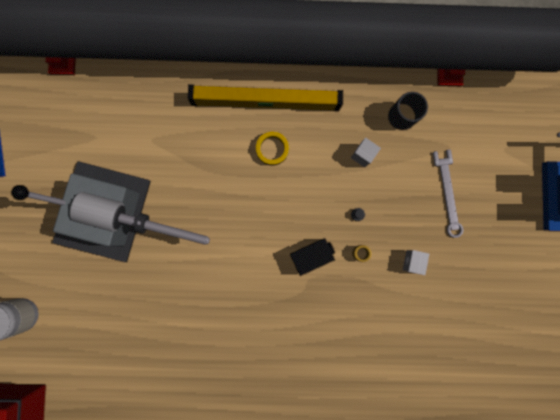

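```bash
python3 - <<'E'
import cv2,numpy as np
t=cv2.imread("pics/top0.png");s=cv2.imread("pics/side0.png")
def c(im,x,y,w=30,sc=6): 
    return cv2.resize(im[y-w:y+w,x-w:x+w],None,fx=380/(2*w),fy=380/(2*w),interpolation=cv2.INTER_CUBIC)
a=lambda im:np.clip(im.astype(float)*1.0,0,255).astype(np.uint8)
r1=np.hstack([c(t,365,152),c(t,417,262)]);cv2.imwrite("pics/z1.png",r1)
r1=np.hstack([c(s,354,307),c(s,239,375)]);cv2.imwrite("pics/z2.png",r1)
r1=np.hstack([c(t,315,256,40),c(t,145,225,70)]);cv2.imwrite("pics/z3.png",cv2.convertScaleAbs(r1,alpha=1.8))
r1=np.hstack([c(s,239,274,40),c(s,258,130,70)]);cv2.imwrite("pics/z4.png",cv2.convertScaleAbs(r1,alpha=1.8))
E
```

```text
(no output)
```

View pics/z1.png

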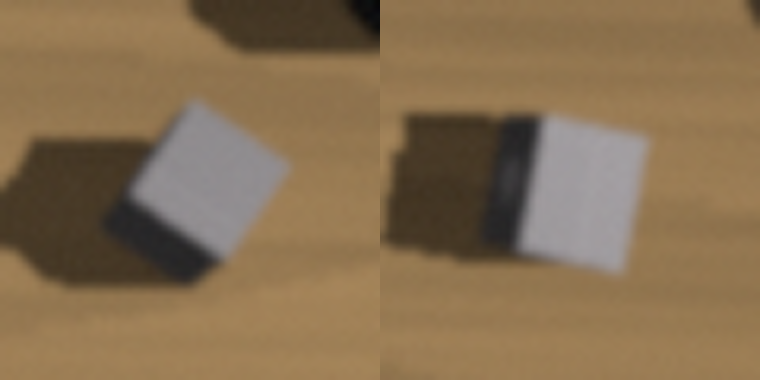

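View pics/z2.png

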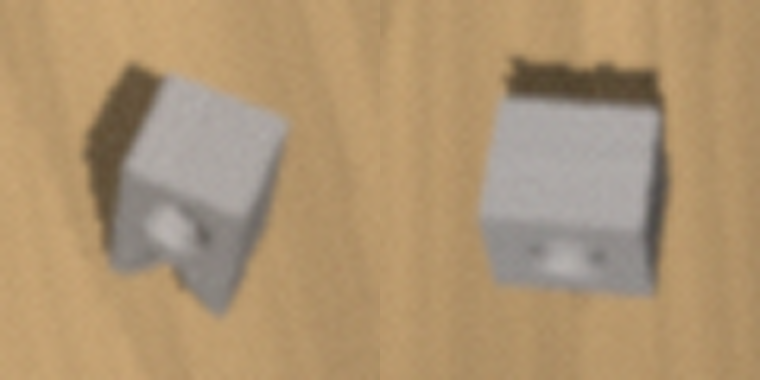

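View pics/z3.png

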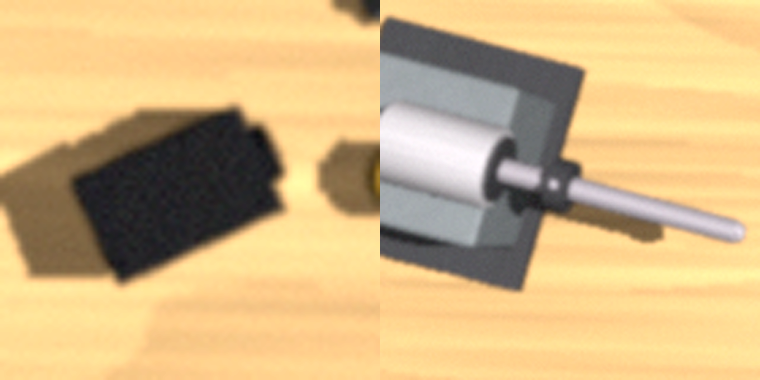

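View pics/z4.png

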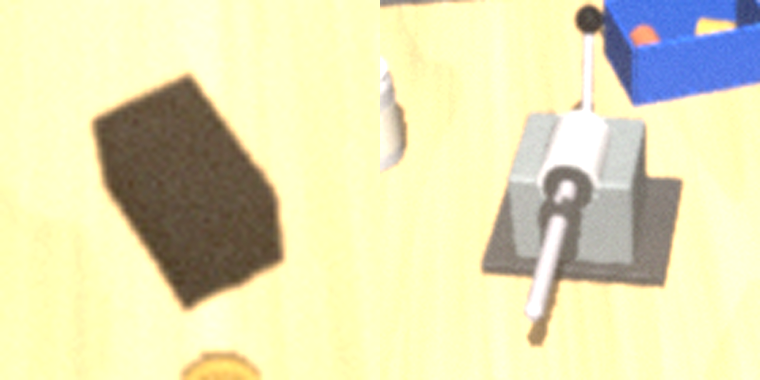

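```bash
cat > h.py <<'E'
import numpy as np,cv2
from station import observe, eyes, workorder
def f(c): return c["img"].shape[0]/2/np.tan(np.radians(c["vertical_fov"])/2)
def ray(c,uv):
    uv=np.atleast_2d(uv).astype(float)
    d=np.c_[(uv[:,0]-c["cx"])/f(c),(uv[:,1]-c["cy"])/f(c),np.ones(len(uv))]
    R=np.array(c["R"]);return -R.T@np.array(c["t"]), d@R
def plane(c,uv,z):
    o,d=ray(c,uv);return o+d*((z-o[2])/d[:,2])[:,None]
def proj(c,X):
    p=np.atleast_2d(X)@np.array(c["R"]).T+c["t"];return p[:,:2]/p[:,2:]*f(c)+[c["cx"],c["cy"]]
def gray(im,lo=80,sat=30):
    i=im.astype(int);return ((i.max(2)-i.min(2)<sat)&(i.mean(2)>lo))
def comp(m,u,v):
    n,l=cv2.connectedComponents(m.astype(np.uint8));return l==l[v,u]
E
python3 - <<'E'
from h import *
import pickle
T=eyes.camera("top");S=eyes.camera("side");pickle.dump((T,S),open("c0.pkl","wb"))
im=T["img"];print(im[152,368],im[262,420],im[235,190],im[150,330])
g=gray(im,85,25)
for n,(u,v),z in(("shoe",(368,152),.054),("spacer",(420,262),.042)):
    m=comp(g,u,v);ys,xs=np.nonzero(m);P=plane(T,np.c_[xs,ys],z)[:,:2]
    r=cv2.minAreaRect((P*1000).astype(np.float32));print(n,m.sum(),m.sum()*0+P.mean(0),r,cv2.boxPoints(r))
for nm in("cap_centre","shoe_centre","spacer_centre"):
    for c in(T,S):
        o=eyes.outline_of(c,nm)
        if o: 
            m=o[0]["mask"];ys,xs=np.nonzero(m);print(nm,o[0]["p"],m.sum(),xs.mean(),ys.mean())
            if nm=="cap_centre" and c is T:
                P=plane(T,np.c_[xs,ys],.046)[:,:2];print(cv2.minAreaRect((P*1000).astype(np.float32)))
        o=eyes.mark_of(c,nm)
        if o: print(o[0]["p"],np.round(o[0]["location"],4))
# rod
for c,reg,nm in((T,(140,225,215,245),"T"),(S,(243,140,258,180),"S")):
    i=c["img"][reg[1]:reg[3],reg[0]:reg[2]]
    cv2.imwrite(f"pics/rod{nm}.png",cv2.resize(i,None,fx=9,fy=9,interpolation=cv2.INTER_NEAREST))
E
```

```text
[145 142 145] [163 160 163] [121 116 121] [ 90 132 164]
shoe 346 [ 0.67345078 -0.21754409] ((673.7763671875, -217.35394287109375), (36.29485321044922, 36.038818359375), 57.23357391357422) [[ 648.8025  -222.86143]
 [ 679.10693 -242.3662 ]
 [ 698.75024 -211.84645]
 [ 668.4458  -192.34169]]
spacer 372 [ 0.46000358 -0.31976842] ((459.8008728027344, -319.8040771484375), (32.81844711303711, 42.05287551879883), 80.20901489257812) [[ 436.29022 -332.39865]
 [ 477.7306  -339.54996]
 [ 483.31152 -307.2095 ]
 [ 441.87115 -300.0582 ]]
cap_centre 0.73 1005 313.1044776119403 256.3502487562189
((467.9026794433594, -118.814697265625), (47.99559783935547, 81.83745574951172), 25.0007381439209)
0.64 [ 0.4653 -0.1183  0.0242]
cap_centre 0.89 1256 238.4156050955414 273.9729299363057
0.94 [ 0.4695 -0.1166  0.0231]
shoe_centre 0.61 449 365.71714922049 152.73719376391983
0.96 [ 0.676  -0.2191  0.0283]
shoe_centre 0.58 723 354.92254495159057 306.56846473029043
0.87 [ 0.6729 -0.2224  0.0286]
spacer_centre 0.6 497 415.92957746478874 261.82696177062377
0.6 [ 0.4614 -0.3296  0.0194]
spacer_centre 0.7 838 239.62052505966588 375.7875894988067
0.87 [ 0.4584 -0.3196  0.0242]
```

```bash
python3 - <<'E'
from h import *
import pickle
T,S=pickle.load(open("c0.pkl","rb"))
# rod mask: low saturation vs wood
for c,reg in((T,(150,218,218,250)),(S,(236,145,262,185))):
    im=c["img"].astype(int);sat=im.max(2)-im.min(2)
    m=np.zeros(sat.shape,bool);m[reg[1]:reg[3],reg[0]:reg[2]]=True
    m&=(sat<22)&(im.mean(2)>60)
    n,l,st,ce=cv2.connectedComponentsWithStats(m.astype(np.uint8));k=1+st[1:,4].argmax();m=l==k
    ys,xs=np.nonzero(m);print(st[k])
    cnt=np.c_[xs,ys].astype(np.float32);ln=cv2.fitLine(cnt,cv2.DIST_L2,0,.01,.01).ravel();print(ln)
    pr=(cnt-ln[2:])@ln[:2];print(ln[2:]+ln[:2]*pr.min(),ln[2:]+ln[:2]*pr.max())
    # normals of planes
    p=np.array([ln[2:]-ln[:2]*20,ln[2:]+ln[:2]*20]);o,d=ray(c,p)
    a=plane(c,p,.1);print("at z=.1",a, np.degrees(np.arctan2(*(a[1]-a[0])[1::-1])))
    b=plane(c,np.array([ln[2:]+ln[:2]*pr.min(),ln[2:]+ln[:2]*pr.max()]),.1);print("ends",b)
E
```

```text
[150 221  59  23 502]
[  0.96810186   0.25055695 177.8984     232.76694   ]
[148.89719 225.26106] [208.34987 240.64816]
at z=.1 [[0.51259672 0.16538972 0.1       ]
 [0.49641695 0.09576696 0.1       ]] -103.08285811048448
ends [[0.51662658 0.18273057 0.1       ]
 [0.49178639 0.07584132 0.1       ]]
[236 145  26  33 531]
[  0.31243286  -0.94993985 248.0113     156.0791    ]
[241.31297 176.44514] [252.56738 142.22653]
at z=.1 [[0.48941766 0.07700896 0.1       ]
 [0.52360609 0.20180306 0.1       ]] 74.67923071707732
ends [[0.48829009 0.07289307 0.1       ]
 [0.51862828 0.18363314 0.1       ]]
```

```bash
python3 - <<'E'
import cv2,pickle,numpy as np
T,S=pickle.load(open("c0.pkl","rb"))
a=cv2.resize(T["img"][200:255,110:220],None,fx=7,fy=7,interpolation=cv2.INTER_NEAREST)
cv2.imwrite("pics/rodT.png",cv2.convertScaleAbs(a,alpha=1.5))
a=cv2.resize(S["img"][110:185,235:285],None,fx=8,fy=8,interpolation=cv2.INTER_NEAREST)
cv2.imwrite("pics/rodS.png",cv2.convertScaleAbs(a,alpha=1.3))
E
```

```text
(no output)
```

View pics/rodT.png

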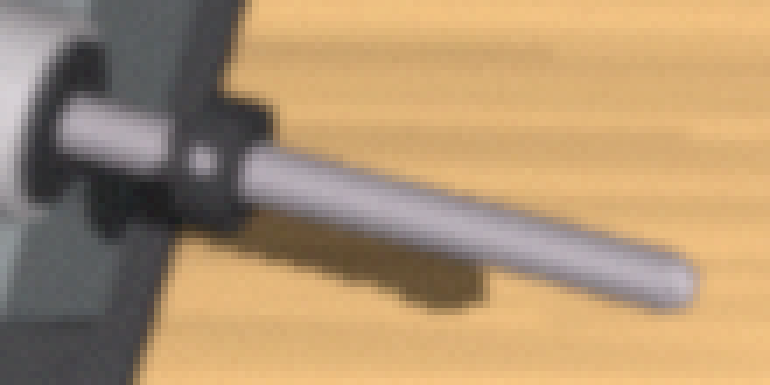

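View pics/rodS.png

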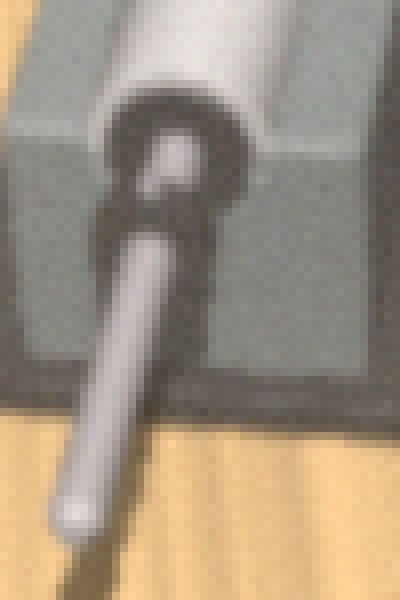

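```bash
cat >> h.py <<'E'
def Rt(psi):
    p=np.radians(psi);return np.array([[-np.sin(p),np.cos(p),0],[np.cos(p),np.sin(p),0],[0,0,-1.]]).T
def Rt(psi):
    p=np.radians(psi);y=np.array([np.cos(p),np.sin(p),0]);z=np.array([0,0,-1.]);return np.c_[np.cross(y,z),y,z]
def go(pos,psi):
    from scipy.spatial.transform import Rotation as Ro
    s=observe();R=np.array(s["ee_rot"]);d=R.T@(np.array(pos)-s["tool_pos"])*100
    rv=Ro.from_matrix(R.T@Rt(psi)).as_rotvec()
    print("t",round(s["time_s"],2),"pos",np.round(s["tool_pos"],4),"F",np.round(s["force"],1),"op",round(s["opening"],3),"D cm",d.round(2),"rv",rv.round(3))
E
python3 - <<'E'
from h import *
import pickle
T,S=pickle.load(open("c0.pkl","rb"))
def edges(p,lv):
    i=np.nonzero(p<lv)[0]
    k=len(p)
    a,b=i[0],i[-1]
    ea=a-(lv-p[a])/(p[a-1]-p[a]); eb=b+(lv-p[b])/(p[b+1]-p[b]); return ea,eb
im=T["img"].astype(float);sat=cv2.GaussianBlur(im.max(2)-im.min(2),(3,3),.6)
L=[];W=[]
for u in range(155,203):
    vc=int(round(232.77+(u-177.9)*.2588));col=sat[vc-7:vc+8,u]
    e=edges(col,35);L.append((u,vc-7+(e[0]+e[1])/2));W.append(e[1]-e[0])
L=np.array(L);print(np.round(W,1));p=np.polyfit(L[:,0],L[:,1],1);print(p,np.std(L[:,1]-np.polyval(p,L[:,0])))
X=plane(T,[[155,np.polyval(p,155)],[208.3,np.polyval(p,208.3)],[200,np.polyval(p,200)]],.1);print(X,np.degrees(np.arctan2(*(X[2]-X[0])[1::-1])))
im=S["img"].astype(float);sat=cv2.GaussianBlur(im.max(2)-im.min(2),(3,3),.6)
for v in range(160,178,2): print(v,sat[v,236:262].astype(int))
E
```

```text
Traceback (most recent call last):
IndexError: index 15 is out of bounds for axis 0 with size 15
```

```bash
python3 - <<'E'
from h import *
import pickle
T,S=pickle.load(open("c0.pkl","rb"))
im=T["img"].astype(int);sat=im.max(2)-im.min(2)
for u in range(155,208,5):
    vc=int(round(232.77+(u-177.9)*.2588));print(u,vc,sat[vc-7:vc+8,u])
im=S["img"].astype(int);sat=im.max(2)-im.min(2)
for v in range(140,180,4): print(v,sat[v,236:264].astype(int))
E
```

```text
155 227 [62 54 30  9  5  5  5  6  5  5  4  9 25 32 31]
160 228 [64 63 44 15  5  5  5  6  6  5  3  6 20 31 31]
165 229 [65 64 53 25  6  5  6  6  5  7  4  6 16 27 30]
170 231 [69 59 35  7  5  6  5  6  4  5  4  7 22 29 30]
175 232 [70 66 48 13  6  6  5  5  6  5  5  6 19 30 31]
180 233 [69 64 49 19  6  5  5  5  6  5  6 14 42 61 66]
185 235 [64 54 31  8  5  6  6  6  5  6  7 35 61 69 70]
190 236 [65 60 40 12  5  5  5  7  6  6  7 25 52 68 69]
195 237 [68 65 53 23  5  7  6  6  5  5  4 15 44 66 70]
200 238 [69 69 61 36  8  4  5  6  6  6  6 11 35 60 69]
205 240 [71 65 45 14  6  5  4  5  5  6  9 38 64 72 71]
140 [ 9  4  5  5  4  5  2  5  4  7 11 13  8 10  9  7  8  8  5 10  8  9  9 10
  9  8  5  5]
144 [ 9  8  6  4  3  6  4  5  8  5  7  9 11  9  6  8  8  7  7  8 11 10  9 11
  7  5  4  5]
148 [12  8  6  6  5  5  4  5  6  6  5  8 10  9  7  9  7  8  8  8 10 11  9 12
 10  7  6  4]
152 [10 10  9  7  4  6  6  7  5  4  5  7  8  8  7  8  9  8 10 10 12  9  9 10
  9  6  7  6]
156 [13  6 10 10 11 10 12 13 10 12  9  8  7  8  8  6  8 10 14 14 10 13 12 11
 11  7  8  9]
160 [20 20 18 16 15 15 15 12 11  6  7  7  7  8  7 10 11 15 15 14 13 11 11 10
 10 10  9 12]
164 [74 73 74 75 75 76 73 52 19  9 10  9  9  9 11 26 35 43 63 71 71 70 68 63
 63 65 67 69]
168 [72 75 72 73 74 69 42 16 10  9  8  8  9 11 24 36 46 62 69 76 76 75 75 72
 70 69 72 75]
172 [76 76 74 74 66 37 12  8 10  9  9  9 11 24 36 42 56 68 71 74 77 76 77 73
 71 69 71 73]
176 [75 74 75 77 73 50 19 10 10 10 11 17 27 37 47 62 74 74 73 77 77 77 75 73
 71 72 72 73]
```

```bash
python3 - <<'E'
from h import *
import pickle
T,S=pickle.load(open("c0.pkl","rb"))
P=np.array([[155,226.68],[160,228.08],[170,230.87],[180,233.1],[190,235.77],[200,238.5]])
p=np.polyfit(P[:,0],P[:,1],1)
E=np.array([[u,np.polyval(p,u)] for u in(155,200,208.6,146)])
X=plane(T,E,.1);b=np.degrees(np.arctan2(*(X[1]-X[0])[1::-1]));print(X,b, np.linalg.norm(X[2]-X[3]))
for dz in(0,.003):print(proj(S,X+[0,0,dz]))
# cap dark
for c,(u,v) in((T,(313,256)),(S,(239,274))):
    im=c["img"].astype(int);m=comp(im.max(2)<60,u,v);ys,xs=np.nonzero(m);print(m.sum(),xs.min(),xs.max(),ys.min(),ys.max())
    P=plane(c,np.c_[xs,ys],.046)[:,:2]
    if c is T: r=cv2.minAreaRect((P*1000).astype(np.float32));print(r)
go((.674,-.217,.15),-32.8)
E
```

```text
[[0.51421573 0.17175765 0.1       ]
 [0.49536291 0.09084737 0.1       ]
 [0.49176233 0.07539485 0.1       ]
 [0.51798884 0.1879506  0.1       ]] -103.1163977939977 0.115570874358451
[[250.92238128 145.69698558]
 [244.27118171 170.45595744]
 [242.91500017 175.50431905]
 [252.16943833 141.05483793]]
[[250.83477579 144.64288094]
 [244.1639244  169.39729643]
 [242.80354308 174.4454443 ]
 [252.08534262 140.00223626]]
998 290 333 239 274
((469.0333557128906, -115.87822723388672), (47.77016830444336, 81.09567260742188), 25.939746856689453)
1017 220 257 252 297
t 1.3 pos [0.1409 0.5058 0.2109] F [ 0.6 -0.   0.1] op 0.998 D cm [-70.76 -55.31   6.09] rv [ 0.    -0.     1.871]
```

```bash
cat >> h.py <<'E'
def plan(pos,psi,vmax=5.5,wmax=.18,nmax=20,psi0=None):
    from scipy.spatial.transform import Rotation as Ro
    go(pos,psi)
    s=observe();R=np.array(s["ee_rot"]);p=np.array(s["tool_pos"]);pos=np.array(pos)
    rv=Ro.from_matrix(R.T@Rt(psi)).as_rotvec()
    n=max(1,int(np.ceil(max(np.linalg.norm(pos-p)*100/vmax,np.linalg.norm(rv)/wmax))))
    for i in range(min(n,nmax)):
        d=R.T@(pos-p)/n*100
        print("[%.2f,%.2f,%.2f, %.3f,%.3f,%.3f]"%(*d,*(rv/n)))
        R=R@Ro.from_rotvec(rv/n).as_matrix()
E
python3 -c "
from h import *
plan((.66,-.20,.19),-32.8)"
```

```text
t 1.3 pos [0.1409 0.5058 0.2109] F [ 0.6 -0.   0.1] op 0.998 D cm [-68.95 -54.05   2.09] rv [ 0.    -0.     1.871]
[-4.31,-3.38,0.13, 0.000,-0.000,0.117]
[-4.67,-2.85,0.13, 0.000,-0.000,0.117]
[-4.98,-2.29,0.13, 0.000,-0.000,0.117]
[-5.21,-1.69,0.13, 0.000,-0.000,0.117]
[-5.37,-1.07,0.13, 0.000,-0.000,0.117]
[-5.46,-0.44,0.13, 0.000,-0.000,0.117]
[-5.47,0.20,0.13, 0.000,-0.000,0.117]
[-5.41,0.84,0.13, 0.000,-0.000,0.117]
[-5.28,1.47,0.13, 0.000,-0.000,0.117]
[-5.07,2.07,0.13, 0.000,-0.000,0.117]
[-4.79,2.65,0.13, 0.000,-0.000,0.117]
[-4.45,3.19,0.13, 0.000,-0.000,0.117]
[-4.05,3.69,0.13, 0.000,-0.000,0.117]
[-3.59,4.13,0.13, 0.000,-0.000,0.117]
[-3.08,4.52,0.13, 0.000,-0.000,0.117]
[-2.53,4.85,0.13, 0.000,-0.000,0.117]
```

>>> arm_command:
  rows:
    - [-4.3,-3.4,0,0,0,0.117]
    - [-4.7,-2.8,0,0,0,0.117]
    - [-5.0,-2.3,0,0,0,0.117]
    - [-5.2,-1.7,0,0,0,0.117]
    - [-5.4,-1.1,0,0,0,0.117]
  grip: 0.7

```text
time_s: 1.92
tool_pos: [0.3047, 0.2796, 0.2104]
ee_rot: [[-0.646, 0.763, 0.001], [0.763, 0.646, 0.0], [-0.0, 0.001, -1.0]]
force: [1.3, 0.4, -0.3]
opening: 0.697
```

>>> arm_command:
  rows:
    - [-5.5,-0.4,0,0,0,0.117]
    - [-5.5,0.2,0,0,0,0.117]
    - [-5.4,0.8,0,0,0,0.117]
    - [-5.3,1.5,0,0,0,0.117]
    - [-5.1,2.1,0,0,0,0.117]

```text
time_s: 2.55
tool_pos: [0.4678, 0.0469, 0.212]
ee_rot: [[-0.098, 0.995, 0.005], [0.995, 0.098, 0.002], [0.001, 0.005, -1.0]]
force: [0.7, 1.3, 0.9]
opening: 0.697
```

```bash
python3 -c "
from h import *
plan((.66,-.20,.19),-32.8)"
```

```text
t 2.55 pos [0.4678 0.0469 0.212 ] F [0.7 1.3 0.9] op 0.697 D cm [-26.45  16.71   2.26] rv [ 0.005 -0.003  0.67 ]
[-4.41,2.78,0.38, 0.001,-0.001,0.112]
[-4.07,3.26,0.38, 0.001,-0.001,0.112]
[-3.68,3.69,0.38, 0.001,-0.001,0.112]
[-3.25,4.08,0.37, 0.001,-0.001,0.112]
[-2.77,4.42,0.37, 0.001,-0.001,0.112]
[-2.26,4.70,0.37, 0.001,-0.001,0.112]
```

>>> arm_command:
  rows:
    - [-4.4,2.8,0.8,0,0,0.112]
    - [-4.1,3.3,0.8,0,0,0.112]
    - [-3.7,3.7,0.8,0,0,0.112]
    - [-3.3,4.1,0.8,0,0,0.112]
    - [-2.8,4.4,0.8,0,0,0.112]

```text
time_s: 3.18
tool_pos: [0.6318, -0.1698, 0.1729]
ee_rot: [[0.464, 0.886, 0.009], [0.886, -0.464, 0.002], [0.006, 0.007, -1.0]]
force: [0.6, 0.8, 0.1]
opening: 0.695
```

```bash
python3 -c "
from h import *
plan((.6738,-.2174,.12),-32.8)"
```

```text
t 3.17 pos [ 0.6318 -0.1698  0.1729] F [0.6 0.8 0.1] op 0.695 D cm [-2.3   5.89  5.32] rv [ 0.007 -0.006  0.09 ]
[-1.15,2.94,2.66, 0.004,-0.003,0.045]
[-1.01,3.00,2.65, 0.004,-0.003,0.045]
```

>>> arm_command:
  rows:
    - [-1.2,2.9,2.2,0.004,-0.003,0.045]
    - [-1.0,3.0,2.2,0.004,-0.003,0.045]
    - [0,0,0,0,0,0]

```text
time_s: 3.55
tool_pos: [0.6742, -0.2226, 0.124]
ee_rot: [[0.549, 0.836, -0.005], [0.836, -0.549, 0.002], [-0.001, -0.005, -1.0]]
force: [-0.5, -0.1, 0.8]
opening: 0.702
```

```bash
python3 -c "
from h import *
plan((.6738,-.2174,.028),-32.8,3.5)
c=eyes.camera('side');cv2.imwrite('pics/s1.png',c['img'])"
```

```text
t 3.55 pos [ 0.6742 -0.2226  0.124 ] F [-0.5 -0.1  0.8] op 0.702 D cm [ 0.42 -0.27  9.6 ] rv [-0.005  0.001 -0.008]
[0.14,-0.09,3.20, -0.002,0.000,-0.003]
[0.14,-0.09,3.20, -0.002,0.000,-0.003]
[0.14,-0.10,3.20, -0.002,0.000,-0.003]
```

View pics/s1.png

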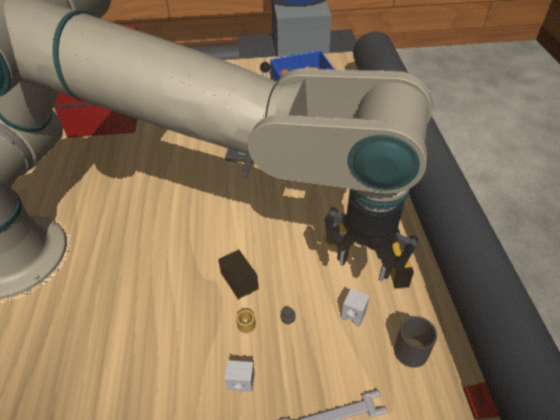

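>>> arm_command:
  rows:
    - [0.2,-0.1,3.2,-0.002,0,-0.003]
    - [0.1,-0.1,3.0,-0.002,0,-0.003]
    - [0.1,-0.1,2.4,0,0,0]
    - [0,0,0,0,0,0]

```text
time_s: 4.1
tool_pos: [0.6763, -0.214, 0.0468]
ee_rot: [[0.538, 0.843, 0.012], [0.843, -0.538, -0.004], [0.003, 0.012, -1.0]]
force: [0.0, -0.1, 0.9]
opening: 0.702
```

```bash
python3 -c "
from h import *
plan((.6738,-.2174,.028),-32.8,3.5)
c=eyes.camera('side');cv2.imwrite('pics/s2.png',cv2.resize(c['img'][200:380,260:500],None,fx=3,fy=3))"
```

```text
t 4.1 pos [ 0.6763 -0.214   0.0468] F [ 0.  -0.1  0.9] op 0.702 D cm [-0.42 -0.05  1.88] rv [ 0.012 -0.003  0.004]
[-0.42,-0.05,1.88, 0.012,-0.003,0.004]
```

View pics/s2.png

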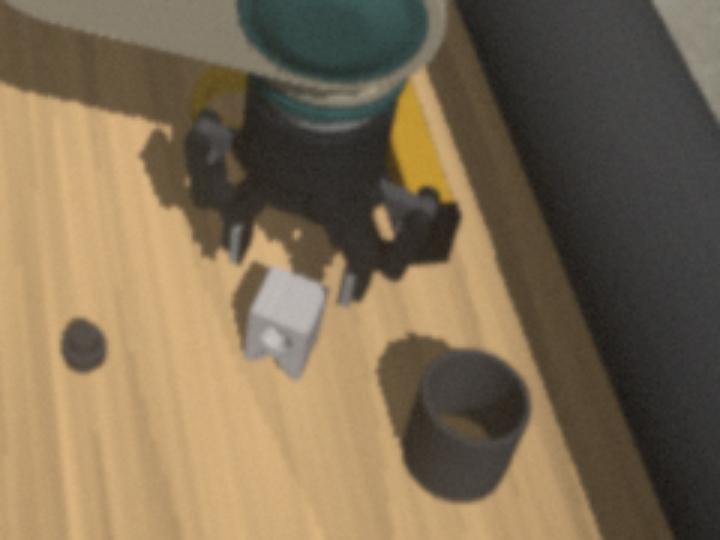

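>>> arm_command:
  rows:
    - [-0.4,0,1.3,0.012,-0.003,0.004]
    - [0,0,0.5,0,0,0]
    - [0,0,0,0,0,0]

```text
time_s: 4.53
tool_pos: [0.6771, -0.2186, 0.0349]
ee_rot: [[0.541, 0.841, 0.009], [0.841, -0.541, -0.003], [0.002, 0.01, -1.0]]
force: [-0.6, 0.0, 0.6]
opening: 0.7
```

```bash
python3 -c "
from h import *
plan((.6738,-.2174,.028),-32.8,3.5)"
```

```text
t 4.53 pos [ 0.6771 -0.2186  0.0349] F [-0.6  0.   0.6] op 0.7 D cm [-0.08 -0.35  0.68] rv [ 0.01  -0.002  0.001]
[-0.08,-0.35,0.68, 0.010,-0.002,0.001]
```

>>> arm_command:
  rows:
    - [-0.1,-0.35,0.7,0.01,0,0]
    - [0,0,0.1,0,0,0]

```text
time_s: 4.78
tool_pos: [0.6736, -0.2176, 0.0267]
ee_rot: [[0.541, 0.841, 0.001], [0.841, -0.541, 0.002], [0.002, -0.001, -1.0]]
force: [0.5, 0.2, -0.3]
opening: 0.705
```

```bash
python3 -c "
from h import *
plan((.6738,-.2174,.028),-32.8,3.5)"
```

```text
t 4.78 pos [ 0.6736 -0.2176  0.0267] F [ 0.5  0.2 -0.3] op 0.705 D cm [ 0.03  0.   -0.13] rv [-0.001 -0.002  0.001]
[0.03,0.00,-0.13, -0.001,-0.002,0.001]
```

Good. Close.

>>> arm_command:
  rows:
    - [0,0,-0.1,0,0,0]
    - [0,0,0,0,0,0]
    - [0,0,0,0,0,0]
    - [0,0,0,0,0,0]
  grip: 0

```text
time_s: 5.28
tool_pos: [0.674, -0.2178, 0.0284]
ee_rot: [[0.541, 0.841, 0.002], [0.841, -0.541, 0.002], [0.003, 0.001, -1.0]]
force: [0.6, 0.3, -0.6]
opening: 0.395
```

```bash
python3 -c "
from h import *
plan((.6738,-.2174,.17),-32.8,5)"
```

```text
t 5.28 pos [ 0.674  -0.2178  0.0284] F [ 0.6  0.3 -0.6] op 0.395 D cm [  0.06  -0.03 -14.16] rv [ 0.001 -0.003  0.001]
[0.02,-0.01,-4.72, 0.000,-0.001,0.000]
[0.01,-0.01,-4.72, 0.000,-0.001,0.000]
[0.01,-0.01,-4.72, 0.000,-0.001,0.000]
```

>>> arm_command:
  rows:
    - [0,0,-3.5,0,0,0]
    - [0,0,-4.5,0,0,0]
    - [0,0,-2.5,0,0,0]

```text
time_s: 5.65
tool_pos: [0.6717, -0.2171, 0.1309]
ee_rot: [[0.541, 0.841, -0.007], [0.841, -0.541, 0.005], [0.001, -0.009, -1.0]]
force: [-0.1, -0.7, -0.9]
opening: 0.394
```

```bash
python3 -c "
from h import *
plan((.478,.012,.12),-13.1,5)
c=eyes.camera('side');cv2.imwrite('pics/s3.png',cv2.resize(c['img'][100:380,200:500],None,fx=2,fy=2))"
```

```text
t 5.65 pos [ 0.6717 -0.2171  0.1309] F [-0.1 -0.7 -0.9] op 0.394 D cm [  8.78 -28.68   1.35] rv [-0.009 -0.002 -0.343]
[1.25,-4.10,0.19, -0.001,-0.000,-0.049]
[1.45,-4.03,0.19, -0.001,-0.000,-0.049]
[1.65,-3.95,0.18, -0.001,-0.000,-0.049]
[1.84,-3.87,0.18, -0.001,-0.000,-0.049]
[2.03,-3.77,0.17, -0.001,-0.000,-0.049]
[2.21,-3.67,0.17, -0.001,-0.000,-0.049]
[2.39,-3.56,0.16, -0.001,-0.000,-0.049]
```

View pics/s3.png

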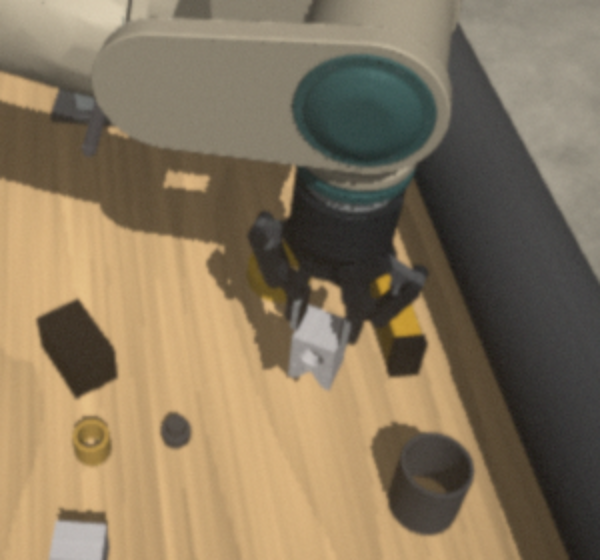

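Shoe is held, vee down. Carry to the rod.

>>> arm_command:
  rows:
    - [1.2,-4.1,0.2,0,0,-0.049]
    - [1.4,-4.0,0.2,0,0,-0.049]
    - [1.6,-4.0,0.2,0,0,-0.049]
    - [1.8,-3.9,0.2,0,0,-0.049]
    - [2.0,-3.8,0.2,0,0,-0.049]

```text
time_s: 6.32
tool_pos: [0.5273, -0.0529, 0.1193]
ee_rot: [[0.317, 0.948, -0.008], [0.948, -0.317, 0.005], [0.002, -0.009, -1.0]]
force: [0.8, 0.0, -0.5]
opening: 0.393
```

```bash
python3 -c "
from h import *
plan((.478,.012,.095),-13.1,4)"
```

```text
t 6.33 pos [ 0.5273 -0.0529  0.1193] F [ 0.8  0.  -0.5] op 0.393 D cm [ 4.59 -6.71  2.5 ] rv [-0.009 -0.003 -0.094]
[1.53,-2.24,0.83, -0.003,-0.001,-0.031]
[1.60,-2.19,0.83, -0.003,-0.001,-0.031]
[1.67,-2.14,0.82, -0.003,-0.001,-0.031]
```

>>> arm_command:
  rows:
    - [1.2,-2.2,0.8,-0.003,-0.001,-0.031]
    - [1.5,-2.2,0.8,-0.003,-0.001,-0.031]
    - [1.2,-2.1,0.8,-0.003,-0.001,-0.031]
    - [0,0,0,0,0,0]

```text
time_s: 6.82
tool_pos: [0.4708, 0.007, 0.0915]
ee_rot: [[0.221, 0.975, -0.004], [0.975, -0.221, 0.0], [-0.0, -0.004, -1.0]]
force: [-0.0, 0.1, -1.0]
opening: 0.389
```

```bash
python3 -c "
from h import *
plan((.4823,.0312,.0924),-13.1,4)
c=eyes.camera('side');cv2.imwrite('pics/s4.png',cv2.resize(c['img'][110:260,180:320],None,fx=4,fy=4))
c=eyes.camera('top');cv2.imwrite('pics/t4.png',cv2.resize(c['img'][170:290,110:300],None,fx=4,fy=4))"
```

```text
t 6.83 pos [0.4708 0.007  0.0915] F [-0.   0.1 -1. ] op 0.389 D cm [ 2.61  0.59 -0.1 ] rv [-0.004  0.001  0.006]
[2.61,0.59,-0.10, -0.004,0.001,0.006]
```

View pics/s4.png

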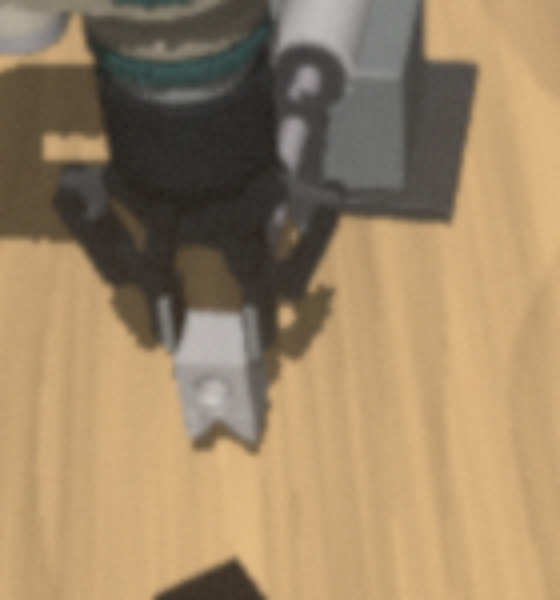

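View pics/t4.png

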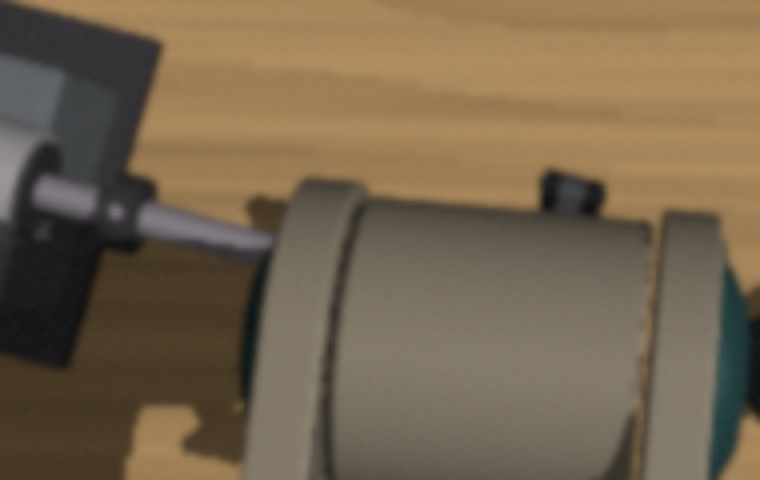

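>>> arm_command:
  rows:
    - [1.0,0.6,0,-0.003,0,0.006]
    - [0.3,0.1,0,0,0,0]
    - [0,0,0,0,0,0]

```text
time_s: 7.3
tool_pos: [0.4843, 0.0168, 0.093]
ee_rot: [[0.231, 0.973, 0.003], [0.973, -0.231, -0.001], [-0.0, 0.003, -1.0]]
force: [-0.3, -0.1, -1.1]
opening: 0.396
```

```bash
python3 -c "
from h import *
go((.4823,.0312,.0924),-13.1)
c=eyes.camera('side');
tip=np.array([.4925,.075,.1]);u=np.array([-.2269,-.974,0])
im=cv2.resize(c['img'][110:260,180:320],None,fx=5,fy=5,interpolation=cv2.INTER_CUBIC)
for d in(-100,-60,-30,0,20,40,60,80):
    q=(proj(c,tip+u*d/1000)[0]-[180,110]+.5)*5;cv2.circle(im,tuple(int(a) for a in q),2,(0,0,255),-1)
cv2.imwrite('pics/s5.png',im[150:])"
```

```text
t 7.3 pos [0.4843 0.0168 0.093 ] F [-0.3 -0.1 -1.1] op 0.396 D cm [ 1.36 -0.53  0.06] rv [ 0.003  0.    -0.005]
```

View pics/s5.png

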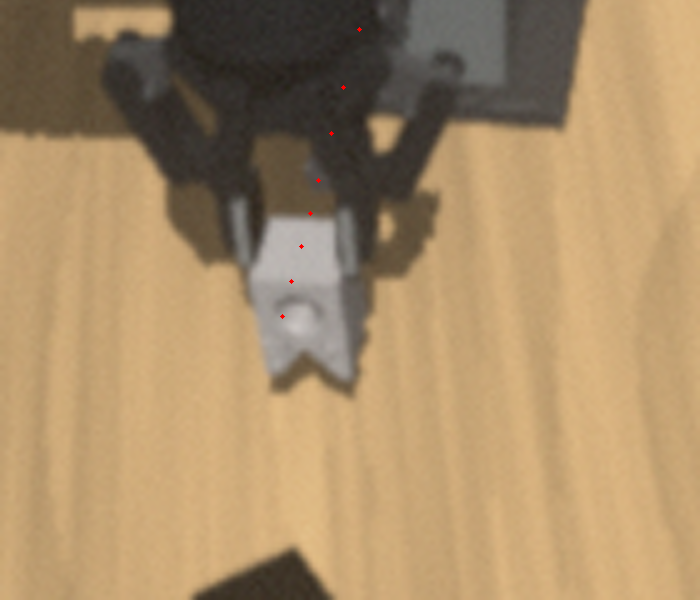

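>>> arm_command:
  rows:
    - [0,-0.45,0,0,0,0]
    - [0,0,0,0,0,0]

```text
time_s: 7.6
tool_pos: [0.4795, 0.0176, 0.0929]
ee_rot: [[0.232, 0.973, 0.002], [0.973, -0.232, -0.001], [-0.0, 0.002, -1.0]]
force: [-0.2, -0.3, -1.3]
opening: 0.395
```

```bash
cat > v.py <<'E'
from h import *
import sys
go((.4823,.0312,.0924),-13.1)
c=eyes.camera('side');
tip=np.array([.4925,.075,.1]);u=np.array([-.2269,-.974,0])
im=cv2.resize(c['img'][110:260,180:320],None,fx=5,fy=5,interpolation=cv2.INTER_CUBIC)
for d in(-100,-60,-30,0,20,40,60,80):
    q=(proj(c,tip+u*d/1000)[0]-[180,110]+.5)*5;cv2.circle(im,tuple(int(a) for a in q),2,(0,0,255),-1)
cv2.imwrite(sys.argv[1],im[150:])
E
python3 v.py pics/s6.png
```

```text
t 7.6 pos [0.4795 0.0176 0.0929] F [-0.2 -0.3 -1.3] op 0.395 D cm [ 1.39 -0.04  0.05] rv [ 0.002  0.    -0.005]
```

View pics/s6.png

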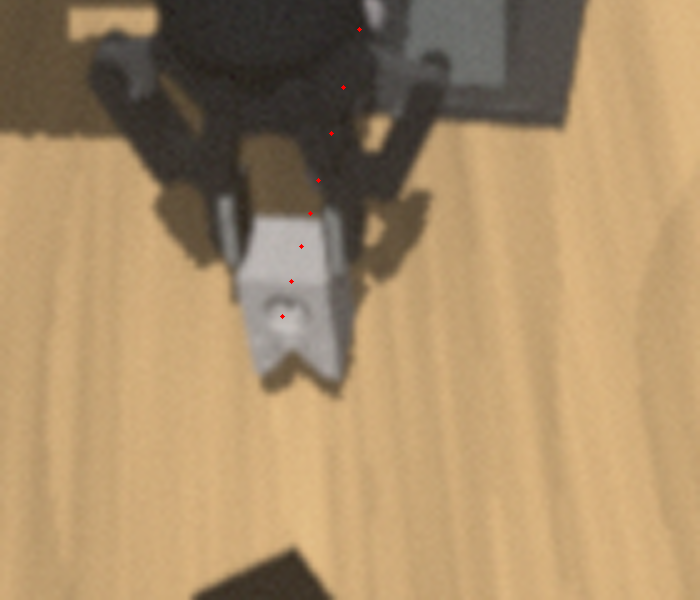

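>>> arm_command:
  rows:
    - [1.5,0,0,0,0,-0.005]
    - [1.5,0,0,0,0,0]
    - [0.8,0,0,0,0,0]

```text
time_s: 8.02
tool_pos: [0.4889, 0.057, 0.0931]
ee_rot: [[0.227, 0.974, 0.003], [0.974, -0.227, -0.001], [0.0, 0.003, -1.0]]
force: [1.1, 0.3, -1.5]
opening: 0.392
```

```bash
cat > a.py <<'E'
from h import *
import sys
off=float(sys.argv[1]) if len(sys.argv)>1 else .0924
tip=np.array([.4925,.075,off]);u=np.array([-.2269,-.974,0])
s=observe();d=(np.array(s['tool_pos'])-tip)@u;print("x from tip mm",round(d*1000,1), "F rod/lat/z",np.round([s['force']@u,s['force']@[.974,-.2269,0],s['force'][2]],1))
go(tip+u*d,-13.1)
E
python3 a.py
```

```text
x from tip mm 18.3 F rod/lat/z [-0.5  1.  -1.5]
t 8.03 pos [0.4889 0.057  0.0931] F [ 1.1  0.3 -1.5] op 0.392 D cm [-0.   -0.06  0.07] rv [ 0.003 -0.    -0.   ]
```

>>> arm_command:
  rows:
    - [0.6,-0.05,0,0.003,0,0]
    - [0.6,0,0,0,0,0]

```text
time_s: 8.28
tool_pos: [0.4911, 0.0701, 0.0928]
ee_rot: [[0.226, 0.974, -0.001], [0.974, -0.226, -0.0], [-0.0, -0.001, -1.0]]
force: [-0.4, -0.7, -2.0]
opening: 0.392
```

```bash
python3 a.py; python3 v.py pics/s7.png
```

```text
x from tip mm 5.1 F rod/lat/z [ 0.7 -0.3 -2. ]
t 8.28 pos [0.4911 0.0701 0.0928] F [-0.4 -0.7 -2. ] op 0.392 D cm [-0.    0.02  0.04] rv [-0.001  0.     0.001]
t 8.28 pos [0.4911 0.0701 0.0928] F [-0.4 -0.7 -2. ] op 0.392 D cm [-3.99  0.02  0.04] rv [-0.001  0.     0.001]
```

View pics/s7.png

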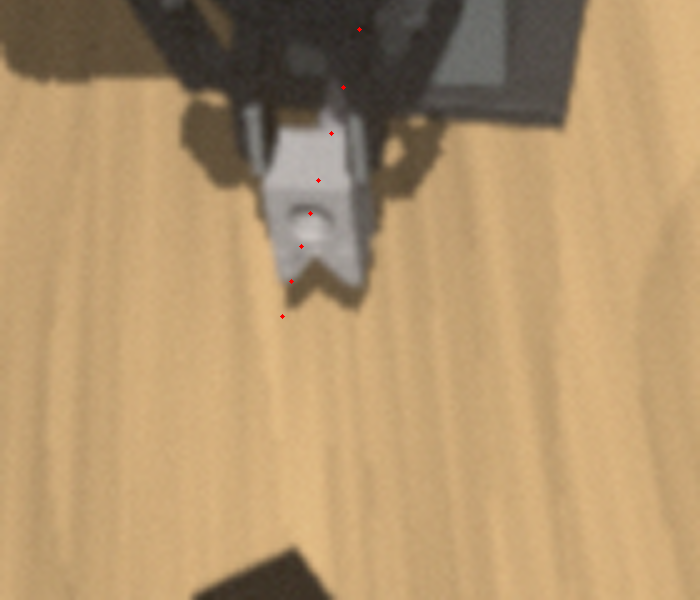

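>>> arm_command:
  rows:
    - [0.7,0,0,0,0,0]
    - [0.7,0,0,0,0,0]

```text
time_s: 8.57
tool_pos: [0.4945, 0.0847, 0.0927]
ee_rot: [[0.226, 0.974, -0.001], [0.974, -0.226, 0.0], [0.0, -0.001, -1.0]]
force: [0.1, 0.1, -1.3]
opening: 0.396
```

```bash
python3 a.py
```

```text
x from tip mm -9.9 F rod/lat/z [-0.1  0.  -1.3]
t 8.57 pos [0.4945 0.0847 0.0927] F [ 0.1  0.1 -1.3] op 0.396 D cm [0.   0.02 0.03] rv [-0.001 -0.     0.   ]
```

>>> arm_command:
  rows:
    - [1.0,0,0,0,0,0]
    - [1.0,0,0,0,0,0]

```text
time_s: 8.82
tool_pos: [0.4993, 0.1053, 0.0927]
ee_rot: [[0.227, 0.974, -0.001], [0.974, -0.227, 0.0], [-0.0, -0.001, -1.0]]
force: [1.0, 0.4, -2.1]
opening: 0.39
```

```bash
python3 a.py;python3 v.py pics/s8.png
```

```text
x from tip mm -31.0 F rod/lat/z [-0.6  0.9 -2.1]
t 8.82 pos [0.4993 0.1053 0.0927] F [ 1.   0.4 -2.1] op 0.39 D cm [0.   0.02 0.03] rv [-0.001  0.    -0.   ]
t 8.82 pos [0.4993 0.1053 0.0927] F [ 1.   0.4 -2.1] op 0.39 D cm [-7.6   0.02  0.03] rv [-0.001  0.    -0.   ]
```

View pics/s8.png

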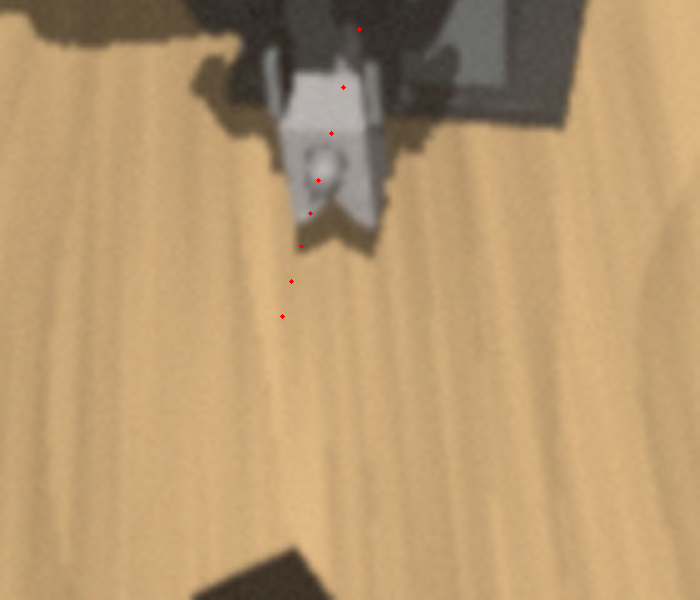

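>>> arm_command:
  rows:
    - [1.0,0,0,0,0,0]
    - [1.0,0,0,0,0,0]
    - [1.0,0,0,0,0,0]
    - [0.7,0,0,0,0,0]

```text
time_s: 9.38
tool_pos: [0.5084, 0.1449, 0.0927]
ee_rot: [[0.226, 0.974, -0.001], [0.974, -0.226, 0.001], [0.001, -0.001, -1.0]]
force: [-0.2, -0.9, -2.0]
opening: 0.391
```

```bash
python3 a.py;python3 v.py pics/s9.png
```

```text
x from tip mm -71.7 F rod/lat/z [ 0.9 -0.  -2. ]
t 9.38 pos [0.5084 0.1449 0.0927] F [-0.2 -0.9 -2. ] op 0.391 D cm [0.   0.04 0.03] rv [-0.001 -0.001  0.001]
t 9.38 pos [0.5084 0.1449 0.0927] F [-0.2 -0.9 -2. ] op 0.391 D cm [-11.67   0.03   0.02] rv [-0.001 -0.001  0.001]
```

View pics/s9.png

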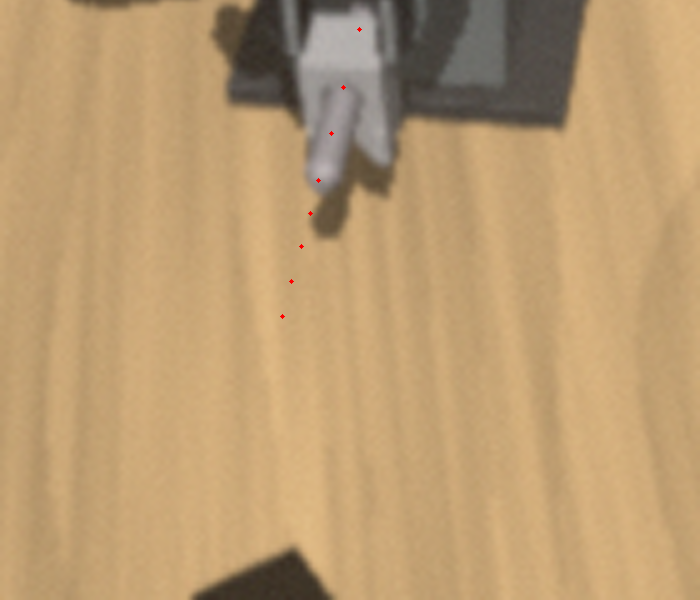

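Well aligned, near-zero friction. Approach the collar in small steps.

>>> arm_command:
  rows:
    - [0.5,0,0,0,0,0]
    - [0.5,0,0,0,0,0]

```text
time_s: 9.68
tool_pos: [0.5109, 0.1556, 0.0927]
ee_rot: [[0.226, 0.974, -0.001], [0.974, -0.226, 0.001], [0.001, -0.001, -1.0]]
force: [0.3, 0.1, -1.0]
opening: 0.396
```

```bash
python3 a.py
```

```text
x from tip mm -82.7 F rod/lat/z [-0.1  0.2 -1. ]
t 9.68 pos [0.5109 0.1556 0.0927] F [ 0.3  0.1 -1. ] op 0.396 D cm [0.   0.04 0.03] rv [-0.001 -0.001  0.001]
```

>>> arm_command:
  rows:
    - [0.3,0,0,0,0,0]
    - [0.2,0,0,0,0,0]

```text
time_s: 9.93
tool_pos: [0.5121, 0.1608, 0.0927]
ee_rot: [[0.226, 0.974, -0.0], [0.974, -0.226, 0.001], [0.001, -0.001, -1.0]]
force: [-1.4, -0.3, -1.0]
opening: 0.395
```

>>> arm_command:
  rows:
    - [0.2,0,0,0,0,0]

```text
time_s: 10.05
tool_pos: [0.5126, 0.1628, 0.0927]
ee_rot: [[0.226, 0.974, -0.001], [0.974, -0.226, 0.001], [0.001, -0.001, -1.0]]
force: [0.3, -0.7, -2.3]
opening: 0.394
```

>>> arm_command:
  rows:
    - [0.15,0,0,0,0,0]

```text
time_s: 10.18
tool_pos: [0.513, 0.1643, 0.0927]
ee_rot: [[0.226, 0.974, -0.001], [0.974, -0.226, 0.001], [0.001, -0.001, -1.0]]
force: [-0.5, -0.7, -0.7]
opening: 0.393
```

```bash
python3 a.py
```

```text
x from tip mm -91.6 F rod/lat/z [ 0.8 -0.3 -0.7]
t 10.18 pos [0.513  0.1643 0.0927] F [-0.5 -0.7 -0.7] op 0.393 D cm [0.   0.03 0.03] rv [-0.001 -0.001  0.   ]
```

Now 1 mm steps; I'll check after each.

>>> arm_command:
  rows:
    - [0.1,0,0,0,0,0]

```text
time_s: 10.3
tool_pos: [0.5132, 0.1653, 0.0927]
ee_rot: [[0.226, 0.974, -0.001], [0.974, -0.226, 0.001], [0.001, -0.001, -1.0]]
force: [-0.2, -0.6, -2.5]
opening: 0.394
```

>>> arm_command:
  rows:
    - [0.1,0,0,0,0,0]

```text
time_s: 10.42
tool_pos: [0.5135, 0.1663, 0.0927]
ee_rot: [[0.226, 0.974, -0.001], [0.974, -0.226, 0.001], [0.001, -0.001, -1.0]]
force: [0.0, -0.1, -2.2]
opening: 0.395
```

>>> arm_command:
  rows:
    - [0.1,0,0,0,0,0]

```text
time_s: 10.55
tool_pos: [0.5137, 0.1673, 0.0927]
ee_rot: [[0.226, 0.974, -0.001], [0.974, -0.226, 0.001], [0.001, -0.001, -1.0]]
force: [0.3, -0.7, -1.9]
opening: 0.396
```

>>> arm_command:
  rows:
    - [0.07,0,0,0,0,0]

```text
time_s: 10.68
tool_pos: [0.5139, 0.168, 0.0927]
ee_rot: [[0.226, 0.974, -0.001], [0.974, -0.226, 0.001], [0.001, -0.001, -1.0]]
force: [-0.5, -0.9, -2.8]
opening: 0.396
```

>>> arm_command:
  rows:
    - [0.07,0,0,0,0,0]

```text
time_s: 10.8
tool_pos: [0.514, 0.1688, 0.0928]
ee_rot: [[0.226, 0.974, -0.001], [0.974, -0.226, 0.001], [0.001, -0.001, -1.0]]
force: [0.4, -0.4, -1.3]
opening: 0.39
```

>>> arm_command:
  rows:
    - [0.07,0,0,0,0,0]

```text
time_s: 10.92
tool_pos: [0.5142, 0.1695, 0.0927]
ee_rot: [[0.226, 0.974, -0.001], [0.974, -0.226, 0.001], [0.001, -0.001, -1.0]]
force: [0.3, -0.7, -2.1]
opening: 0.395
```

>>> arm_command:
  rows:
    - [0.06,0,0,0,0,0]

```text
time_s: 11.05
tool_pos: [0.5143, 0.1701, 0.0927]
ee_rot: [[0.226, 0.974, -0.001], [0.974, -0.226, 0.001], [0.001, -0.001, -1.0]]
force: [-1.1, -1.2, -1.5]
opening: 0.394
```

```bash
python3 a.py;python3 v.py pics/s10.png; python3 - <<'E'
from h import *
c=eyes.camera('top');cv2.imwrite('pics/t10.png',cv2.convertScaleAbs(cv2.resize(c['img'][180:270,90:240],None,fx=5,fy=5),alpha=1.6))
E
```

```text
x from tip mm -97.6 F rod/lat/z [ 1.4 -0.8 -1.5]
t 11.05 pos [0.5143 0.1701 0.0927] F [-1.1 -1.2 -1.5] op 0.394 D cm [0.   0.03 0.03] rv [-0.001 -0.001  0.   ]
t 11.05 pos [0.5143 0.1701 0.0927] F [-1.1 -1.2 -1.5] op 0.394 D cm [-14.26   0.02   0.02] rv [-0.001 -0.001  0.   ]
```

View pics/t10.png

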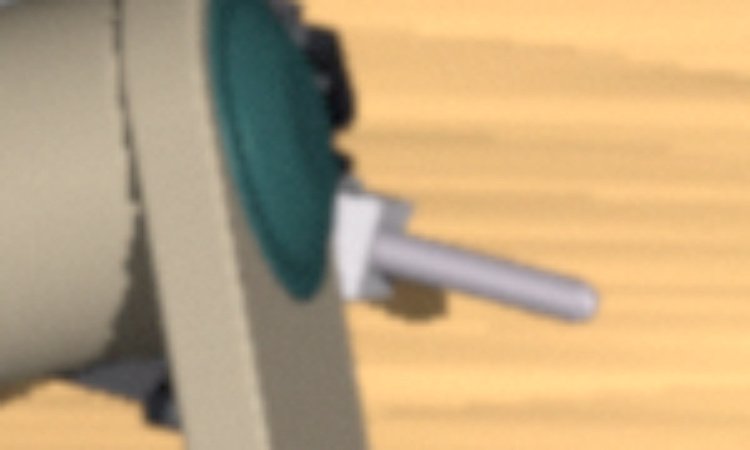

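>>> arm_command:
  rows:
    - [0.05,0,0,0,0,0]

```text
time_s: 11.28
tool_pos: [0.5145, 0.1706, 0.0927]
ee_rot: [[0.226, 0.974, -0.001], [0.974, -0.226, 0.001], [0.001, -0.001, -1.0]]
force: [-0.0, -0.3, -2.1]
opening: 0.394
```

>>> arm_command:
  rows:
    - [0.05,0,0,0,0,0]

```text
time_s: 11.4
tool_pos: [0.5146, 0.1711, 0.0927]
ee_rot: [[0.226, 0.974, -0.001], [0.974, -0.226, 0.001], [0.001, -0.001, -1.0]]
force: [0.6, -0.4, -2.0]
opening: 0.393
```

>>> arm_command:
  rows:
    - [0.05,0,0,0,0,0]

```text
time_s: 11.52
tool_pos: [0.5147, 0.1716, 0.0927]
ee_rot: [[0.226, 0.974, -0.001], [0.974, -0.226, 0.001], [0.001, -0.001, -1.0]]
force: [0.6, -1.2, -2.2]
opening: 0.393
```

>>> arm_command:
  rows:
    - [0.05,0,0,0,0,0]

```text
time_s: 11.65
tool_pos: [0.5148, 0.1718, 0.0927]
ee_rot: [[0.227, 0.974, -0.001], [0.974, -0.227, 0.0], [-0.0, -0.001, -1.0]]
force: [-1.7, -2.5, -1.2]
opening: 0.393
```

>>> arm_command:
  rows:
    - [0.04,0,0,0,0,0]

```text
time_s: 11.78
tool_pos: [0.5147, 0.1718, 0.0927]
ee_rot: [[0.227, 0.974, -0.001], [0.974, -0.227, -0.001], [-0.001, -0.001, -1.0]]
force: [-1.9, -2.6, -1.3]
opening: 0.392
```

>>> arm_command:
  rows:
    - [0.04,0,0,0,0,0]

```text
time_s: 11.9
tool_pos: [0.5147, 0.1718, 0.0927]
ee_rot: [[0.227, 0.974, -0.002], [0.974, -0.227, -0.002], [-0.002, -0.001, -1.0]]
force: [-1.8, -4.5, -1.4]
opening: 0.392
```

```bash
python3 a.py
```

```text
x from tip mm -99.3 F rod/lat/z [ 4.7 -0.7 -1.4]
t 11.9 pos [0.5147 0.1718 0.0927] F [-1.8 -4.5 -1.4] op 0.392 D cm [0.   0.03 0.03] rv [-0.001  0.002 -0.   ]
```

>>> arm_command:
  rows:
    - [0,0,0,0,0,0]
    - [0,0,0,0,0,0]
    - [0,0,0,0,0,0]
  grip: 0.65

```text
time_s: 12.28
tool_pos: [0.5155, 0.1731, 0.0937]
ee_rot: [[0.226, 0.974, 0.001], [0.974, -0.226, 0.001], [0.001, 0.001, -1.0]]
force: [0.9, 0.5, -0.1]
opening: 0.647
```

>>> arm_command:
  rows:
    - [0,0,-2.5,0,0,0]
    - [0,0,-4,0,0,0]
    - [0,0,-3,0,0,0]

```text
time_s: 12.65
tool_pos: [0.5142, 0.1732, 0.1889]
ee_rot: [[0.226, 0.974, -0.004], [0.974, -0.226, 0.001], [0.0, -0.004, -1.0]]
force: [-0.8, 0.9, 0.2]
opening: 0.653
```

```bash
python3 a.py;  python3 -c "
from h import *
plan((.4598,-.30,.17),-9.8,5)"; python3 v.py pics/s11.png
```

```text
x from tip mm -100.6 F rod/lat/z [-0.7 -0.9  0.2]
t 12.65 pos [0.5142 0.1732 0.1889] F [-0.8  0.9  0.2] op 0.653 D cm [0.   0.15 9.65] rv [-0.004 -0.     0.001]
t 12.65 pos [0.5142 0.1732 0.1889] F [-0.8  0.9  0.2] op 0.653 D cm [-47.33   5.39   1.87] rv [-0.004 -0.    -0.057]
[-4.73,0.54,0.19, -0.000,-0.000,-0.006]
[-4.74,0.51,0.19, -0.000,-0.000,-0.006]
[-4.74,0.49,0.19, -0.000,-0.000,-0.006]
[-4.74,0.46,0.19, -0.000,-0.000,-0.006]
[-4.74,0.43,0.19, -0.000,-0.000,-0.006]
[-4.75,0.40,0.19, -0.000,-0.000,-0.006]
[-4.75,0.38,0.19, -0.000,-0.000,-0.006]
[-4.75,0.35,0.19, -0.000,-0.000,-0.006]
[-4.75,0.32,0.19, -0.000,-0.000,-0.006]
[-4.75,0.30,0.19, -0.000,-0.000,-0.006]
t 12.65 pos [0.5142 0.1732 0.1889] F [-0.8  0.9  0.2] op 0.653 D cm [-14.56   0.13   9.65] rv [-0.004 -0.     0.001]
```

View pics/s11.png

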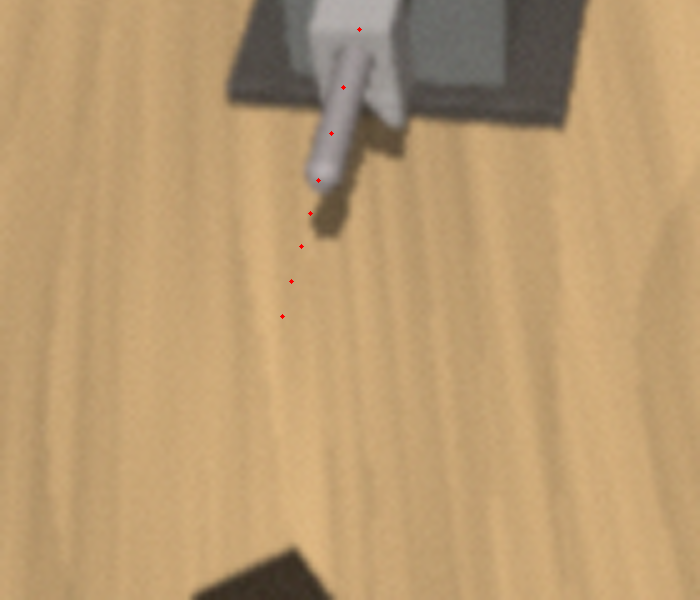

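>>> arm_command:
  rows:
    - [-5,0.5,0,0,0,-0.006]
    - [-5,0.5,0,0,0,-0.006]
    - [-5,0.5,0,0,0,-0.006]
    - [-5,0.5,0,0,0,-0.006]
    - [-5,0.4,0,0,0,-0.006]
  grip: 0.72

```text
time_s: 13.32
tool_pos: [0.4868, -0.0789, 0.194]
ee_rot: [[0.188, 0.982, 0.01], [0.982, -0.188, 0.004], [0.006, 0.009, -1.0]]
force: [1.0, -0.2, -0.4]
opening: 0.721
```

>>> arm_command:
  rows:
    - [-5,0.4,0.5,0,0,-0.006]
    - [-5,0.4,1,0,0,-0.006]
    - [-5,0.4,1,0,0,-0.006]
    - [-5,0.4,1,0,0,-0.006]
    - [-4,0.3,1,0,0,-0.006]

```text
time_s: 13.95
tool_pos: [0.4634, -0.3267, 0.148]
ee_rot: [[0.157, 0.987, 0.017], [0.988, -0.157, 0.003], [0.005, 0.016, -1.0]]
force: [-0.2, 0.1, 1.0]
opening: 0.718
```

```bash
python3 -c "
from h import *
plan((.4598,-.3198,.06),-9.8,4)"
```

```text
t 13.95 pos [ 0.4634 -0.3267  0.148 ] F [-0.2  0.1  1. ] op 0.718 D cm [ 0.58 -0.6   8.79] rv [ 0.016 -0.005  0.013]
[0.19,-0.20,2.93, 0.005,-0.002,0.004]
[0.20,-0.19,2.93, 0.005,-0.002,0.004]
[0.20,-0.17,2.93, 0.005,-0.002,0.004]
```

>>> arm_command:
  rows:
    - [0.2,-0.2,2.9,0.005,-0.002,0.004]
    - [0.2,-0.2,2.9,0.005,-0.002,0.004]
    - [0.2,-0.2,2.5,0.005,0,0.004]
    - [0,0,0,0,0,0]

```text
time_s: 14.45
tool_pos: [0.4584, -0.3226, 0.0611]
ee_rot: [[0.174, 0.985, 0.001], [0.985, -0.174, 0.001], [0.002, 0.001, -1.0]]
force: [-0.5, 0.8, 0.5]
opening: 0.717
```

```bash
python3 -c "
from h import *
plan((.4598,-.3198,.024),-9.8,4)
c=eyes.camera('side');cv2.imwrite('pics/s12.png',cv2.resize(c['img'][270:420,150:350],None,fx=3.5,fy=3.5))"
```

```text
t 14.45 pos [ 0.4584 -0.3226  0.0611] F [-0.5  0.8  0.5] op 0.717 D cm [0.3  0.08 3.71] rv [ 0.001 -0.002 -0.004]
[0.30,0.08,3.71, 0.001,-0.002,-0.004]
```

View pics/s12.png

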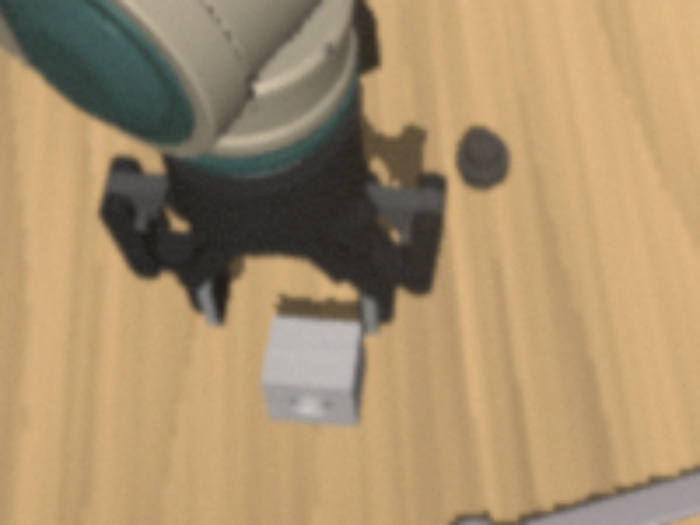

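```bash
python3 -c "
from h import *
c=eyes.camera('side')
s=observe();R=s['ee_rot'];p=s['tool_pos']
for X in([.4598,-.3198,.042],[.4598,-.3198,.021],p,p+R@[0,.03,.006],p+R@[0,-.03,.006]):print((proj(c,X)[0]-[150,270])*3.5)
for n in('spacer_centre',):print(eyes.mark_of(c,n))"
```

```text
[305.84025791 344.98504709]
[309.69515769 364.50267383]
[301.96503333 332.03748103]
[369.0940018  341.70363119]
[237.63375549 334.17671933]
[{'location': [0.4579, -0.3217, 0.0197], 'p': 0.92}]
```

```bash
python3 -c "
from h import *
import pickle
T,S=pickle.load(open('c0.pkl','rb'))
z2o=np.array([239-30,375-30]);k=380/60
top=np.array([[125,100],[280,105],[100,215],[265,225]])/k+z2o  # spacer in z2 right crop
top=np.array([[505-380,97],[660-380,104],[645-380,228],[480-380,215]])/k+z2o
P=plane(S,top-.5+.5/k,.042);print(P,P.mean(0))
print(np.linalg.norm(np.roll(P,1,0)-P,axis=1))
z2o=np.array([354-30,307-30]);top=np.array([[170,75],[288,120],[242,215],[125,163]])/k+z2o
P=plane(S,top-.5+.5/k,.054);print(P,P.mean(0))
print(np.linalg.norm(np.roll(P,1,0)-P,axis=1))
"
```

```text
[[ 0.44561132 -0.30328238  0.042     ]
 [ 0.48533074 -0.30971652  0.042     ]
 [ 0.47959288 -0.34204672  0.042     ]
 [ 0.43854882 -0.33403835  0.042     ]] [ 0.46227094 -0.32227099  0.042     ]
[0.03155643 0.04023718 0.03283542 0.04181805]
[[ 0.66899208 -0.1974507   0.054     ]
 [ 0.69880546 -0.21601277  0.054     ]
 [ 0.67936842 -0.24448138  0.054     ]
 [ 0.65075896 -0.22455156  0.054     ]] [ 0.67448123 -0.2206241   0.054     ]
[0.03266349 0.03511963 0.03447115 0.03486688]
```

>>> arm_command:
  rows:
    - [0.1,0.3,1.5,0,0,0]
    - [0,0,1.2,0,0,0]
    - [0,0,0,0,0,0]

```text
time_s: 14.98
tool_pos: [0.4648, -0.3244, 0.038]
ee_rot: [[0.174, 0.985, 0.009], [0.985, -0.174, -0.005], [-0.003, 0.01, -1.0]]
force: [-0.2, 0.4, 0.2]
opening: 0.724
```

```bash
python3 -c "
from h import *
plan((.461,-.321,.024),-9.8,4)
c=eyes.camera('side');cv2.imwrite('pics/s13.png',cv2.resize(c['img'][270:420,150:350],None,fx=3.5,fy=3.5))"
```

```text
t 14.97 pos [ 0.4648 -0.3244  0.038 ] F [-0.2  0.4  0.2] op 0.724 D cm [ 0.27 -0.45  1.4 ] rv [ 0.01   0.003 -0.004]
[0.27,-0.45,1.40, 0.010,0.003,-0.004]
```

View pics/s13.png

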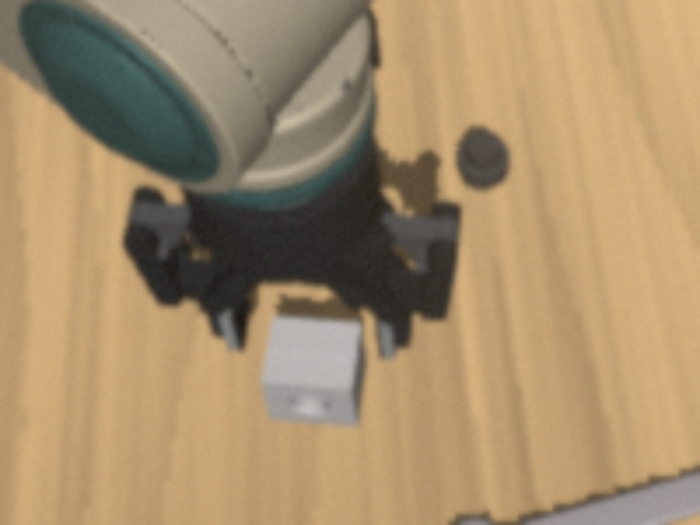

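>>> arm_command:
  rows:
    - [0.25,-0.2,1.0,0.01,0.003,-0.004]
    - [0,0,0.5,0,0,0]

```text
time_s: 15.28
tool_pos: [0.4639, -0.3219, 0.0234]
ee_rot: [[0.17, 0.985, 0.001], [0.985, -0.17, -0.001], [-0.001, 0.001, -1.0]]
force: [-0.1, -0.4, 0.6]
opening: 0.72
```

```bash
python3 -c "
from h import *
plan((.463,-.321,.024),-9.8,4)
c=eyes.camera('side');cv2.imwrite('pics/s14.png',cv2.resize(c['img'][270:420,150:350],None,fx=3.5,fy=3.5))"
```

```text
t 15.28 pos [ 0.4639 -0.3219  0.0234] F [-0.1 -0.4  0.6] op 0.72 D cm [ 0.08 -0.1  -0.06] rv [0.001 0.001 0.001]
[0.08,-0.10,-0.06, 0.001,0.001,0.001]
```

View pics/s14.png

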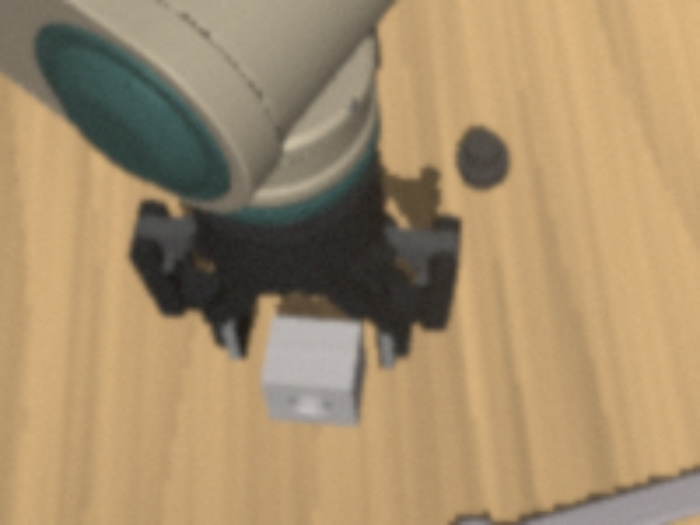

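```bash
python3 -c "
from h import *
c=eyes.camera('side')
s=observe();R=s['ee_rot'];p=s['tool_pos']
for X in([.461,-.321,.042],p,p+R@[-.011,.03,.011],p+R@[-.011,-.03,.011],p+R@[.011,-.03,.011]):print((proj(c,X)[0]-[150,270])*3.5)
c=eyes.camera('top');cv2.imwrite('pics/t14.png',cv2.resize(c['img'][200:320,340:500],None,fx=4,fy=4))"
```

```text
[308.54664478 347.18266583]
[318.06525232 365.78625909]
[380.64912994 402.08488818]
[253.667332   394.87189303]
[260.70415667 350.03978173]
```

View pics/t14.png

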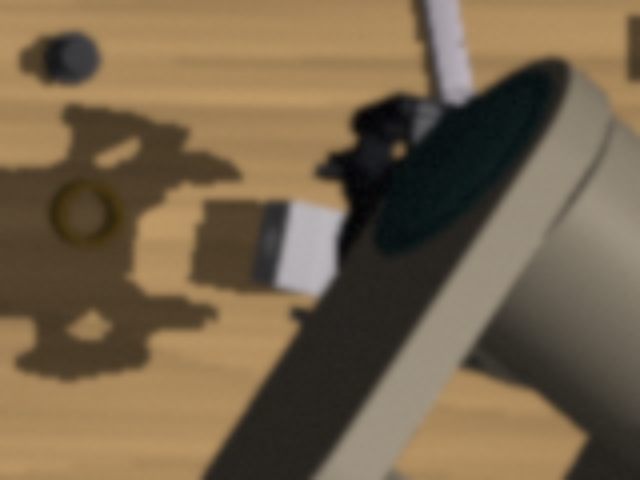

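```bash
python3 -c "
from h import *
c=eyes.camera('top')
for z in(.012,.03):print(plane(c,np.array([[322,168],[296,312],[340,170]])/4+[340,200],z))
s=eyes.camera('side')
for z in(.012,.03):print(plane(s,np.array([[240,357],[388,366]])/3.5+[150,270],z))
print(observe()['tool_pos'])
"
```

```text
[[ 0.49921709 -0.33440189  0.012     ]
 [ 0.42789172 -0.32123805  0.012     ]
 [ 0.49843887 -0.3434112   0.012     ]]
[[ 0.49906215 -0.32831039  0.03      ]
 [ 0.42916539 -0.31541022  0.03      ]
 [ 0.49829952 -0.33713925  0.03      ]]
[[ 0.42619305 -0.30823884  0.012     ]
 [ 0.49624301 -0.32064775  0.012     ]]
[[ 0.42817245 -0.31659134  0.03      ]
 [ 0.49655378 -0.32870466  0.03      ]]
[ 0.46431113 -0.32244792  0.02463293]
```

>>> arm_command:
  rows:
    - [0.1,-0.1,0,0,0,0]
    - [0,0,0,0,0,0]
    - [0,0,0,0,0,0]
    - [0,0,0,0,0,0]
  grip: 0

```text
time_s: 16.02
tool_pos: [0.4637, -0.3215, 0.0254]
ee_rot: [[0.17, 0.985, 0.004], [0.985, -0.17, -0.003], [-0.003, 0.004, -1.0]]
force: [0.2, -0.4, -1.0]
opening: -0.001
```

>>> arm_command:
  rows:
    - [0,0,-3.0,0,0,0]
    - [0,0,-4.5,0,0,0]

```text
time_s: 16.27
tool_pos: [0.4614, -0.3197, 0.0977]
ee_rot: [[0.17, 0.985, -0.003], [0.985, -0.17, 0.002], [0.002, -0.004, -1.0]]
force: [0.2, -0.5, 0.3]
opening: -0.0
```

```bash
python3 -c "
from h import *
plan((.479,.012,.115),-13.1,5)
c=eyes.camera('side');cv2.imwrite('pics/s15.png',cv2.resize(c['img'][230:420,130:350],None,fx=3,fy=3))"
```

```text
t 16.27 pos [ 0.4614 -0.3197  0.0977] F [ 0.2 -0.5  0.3] op -0.0 D cm [32.99 -3.91 -1.66] rv [-0.004 -0.002  0.058]
[4.71,-0.56,-0.24, -0.001,-0.000,0.008]
[4.71,-0.60,-0.24, -0.001,-0.000,0.008]
[4.70,-0.64,-0.24, -0.001,-0.000,0.008]
[4.70,-0.68,-0.24, -0.001,-0.000,0.008]
[4.69,-0.71,-0.24, -0.001,-0.000,0.008]
[4.69,-0.75,-0.24, -0.001,-0.000,0.008]
[4.68,-0.79,-0.25, -0.001,-0.000,0.008]
```

View pics/s15.png

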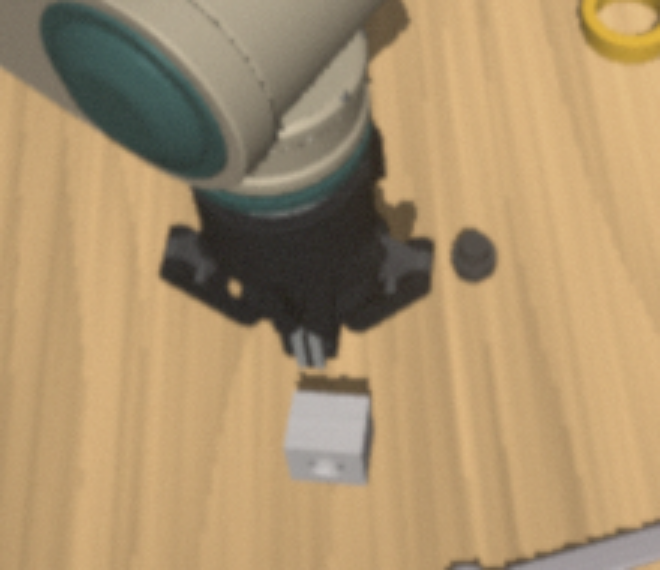

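```bash
python3 -c "
from h import *
s=eyes.camera('side');t=eyes.camera('top')
cv2.imwrite('pics/t15.png',cv2.resize(t['img'][200:320,340:500],None,fx=4,fy=4))
for z in(.06,.08,.1,.12):print(z,plane(s,[[235,351.5]],z))
p=observe()['tool_pos'];print(p,proj(s,[p,p-[0,0,.019]]),proj(t,[p,p-[0,0,.019]]))
"
```

```text
0.06 [[ 0.45831581 -0.29892321  0.06      ]]
0.08 [[ 0.45975646 -0.30909654  0.08      ]]
0.1 [[ 0.46119711 -0.31926988  0.1       ]]
0.12 [[ 0.46263776 -0.32944321  0.12      ]]
[ 0.46347907 -0.32132046  0.10107607] [[236.48589564 352.26357198]
 [237.56192505 357.93657576]] [[430.05493313 261.83797058]
 [426.34225666 261.38958327]]
```

View pics/t15.png

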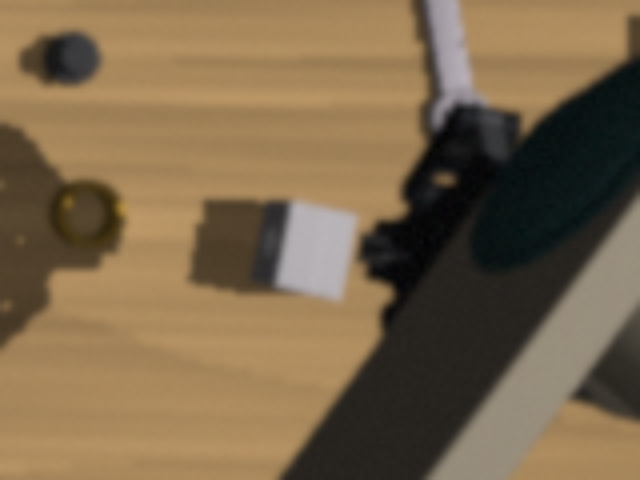

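```bash
python3 -c "
from h import *
s=eyes.camera('side');t=eyes.camera('top')
a=cv2.resize(s['img'][300:370,200:270],None,fx=8,fy=8,interpolation=cv2.INTER_CUBIC)
b=cv2.resize(t['img'][225:295,410:480],None,fx=8,fy=8,interpolation=cv2.INTER_CUBIC)
p=observe()['tool_pos'];print(p)
for dz in(0,-.019):
  for im,c,o in((a,s,(200,300)),(b,t,(410,225))):
    q=(proj(c,p+[0,0,dz])[0]-o+.5)*8;cv2.circle(im,tuple(int(v) for v in q),4,(0,0,255),-1)
cv2.imwrite('pics/f.png',cv2.convertScaleAbs(np.hstack([a,b])[:,:],alpha=1.5)[::1,:] if 0 else cv2.resize(cv2.convertScaleAbs(np.hstack([a,b]),alpha=1.5),(800,400)))
"
```

```text
[ 0.46194976 -0.32012783  0.09751893]
```

View pics/f.png

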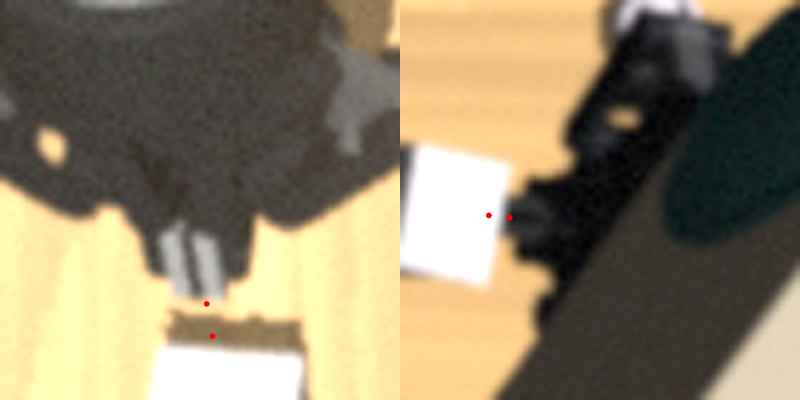

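>>> arm_command:
  rows:
    - [0,0,1.5,0,0,0]
    - [0,0,1.5,0,0,0]
    - [0,0,0.5,0,0,0]
    - [0,0,0.5,0,0,0]
  grip: 0.72

```text
time_s: 17.02
tool_pos: [0.4597, -0.3184, 0.0501]
ee_rot: [[0.17, 0.985, -0.008], [0.985, -0.17, 0.006], [0.004, -0.008, -1.0]]
force: [-0.3, -0.1, 0.8]
opening: 0.718
```

```bash
python3 -c "
from h import *
plan((.462,-.321,.02),-9.8,4)"
```

```text
t 17.02 pos [ 0.4597 -0.3184  0.0501] F [-0.3 -0.1  0.8] op 0.718 D cm [-0.23  0.29  3.  ] rv [-0.008 -0.004  0.   ]
[-0.23,0.29,3.00, -0.008,-0.004,0.000]
```

>>> arm_command:
  rows:
    - [-0.2,0.2,1.5,-0.008,-0.004,0]
    - [0,0,1.2,0,0,0]
    - [0,0,0.3,0,0,0]

```text
time_s: 17.4
tool_pos: [0.4613, -0.3207, 0.0185]
ee_rot: [[0.17, 0.985, -0.0], [0.985, -0.17, 0.0], [0.0, -0.0, -1.0]]
force: [0.9, 0.5, -0.3]
opening: 0.721
```

```bash
python3 -c "
from h import *
plan((.462,-.321,.0),-9.8,4)"
```

```text
t 17.4 pos [ 0.4613 -0.3207  0.0185] F [ 0.9  0.5 -0.3] op 0.721 D cm [-0.02  0.07  1.85] rv [-0. -0.  0.]
[-0.02,0.07,1.85, -0.000,-0.000,0.000]
```

>>> arm_command:
  rows:
    - [0,0,1.0,0,0,0]
    - [0,0,0.7,0,0,0]

```text
time_s: 17.65
tool_pos: [0.4618, -0.321, 0.0014]
ee_rot: [[0.17, 0.985, 0.001], [0.985, -0.17, -0.001], [-0.0, 0.001, -1.0]]
force: [-0.7, 1.0, -0.0]
opening: 0.719
```

```bash
python3 -c "
from h import *
plan((.462,-.321,.0),-9.8,4)
c=eyes.camera('side');cv2.imwrite('pics/s16.png',cv2.resize(c['img'][270:420,150:350],None,fx=3.5,fy=3.5))
c=eyes.camera('top');cv2.imwrite('pics/t16.png',cv2.resize(c['img'][200:320,340:500],None,fx=4,fy=4))"
```

```text
t 17.65 pos [ 0.4618 -0.321   0.0014] F [-0.7  1.  -0. ] op 0.719 D cm [0.   0.02 0.14] rv [0.001 0.    0.   ]
[0.00,0.02,0.14, 0.001,0.000,0.000]
```

View pics/s16.png

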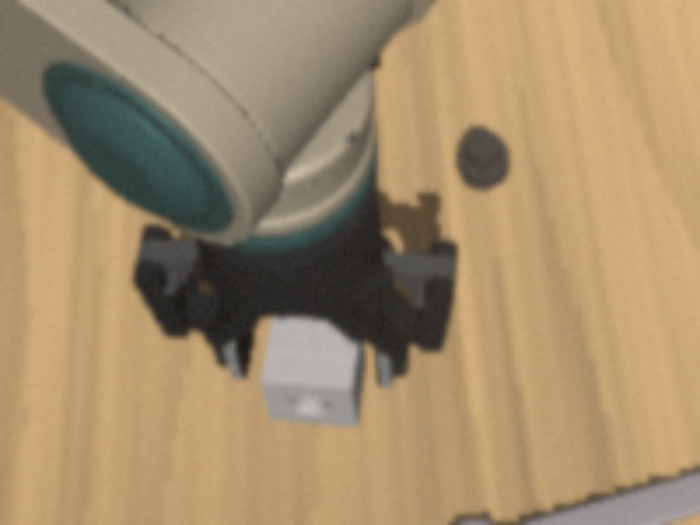

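View pics/t16.png

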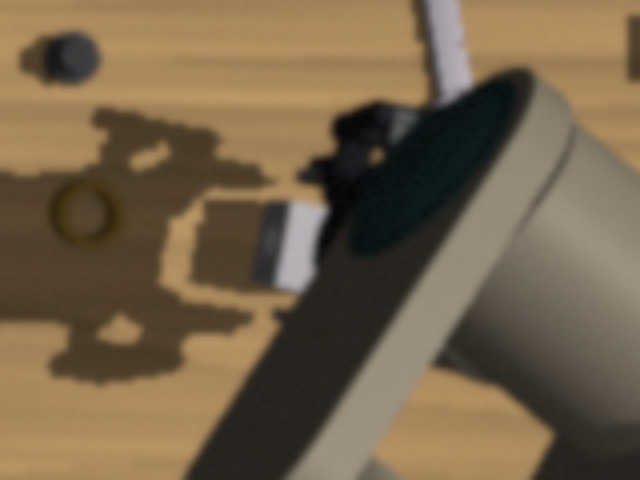

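>>> arm_command:
  rows:
    - [0,0.1,0.8,0,0,0]
    - [0,0,0.5,0,0,0]

```text
time_s: 18.0
tool_pos: [0.463, -0.3213, -0.0119]
ee_rot: [[0.17, 0.985, 0.001], [0.985, -0.17, -0.001], [-0.001, 0.001, -1.0]]
force: [0.6, 0.3, 0.4]
opening: 0.722
```

```bash
python3 -c "
from h import *
plan((.462,-.321,-.012),-9.8,4)
c=eyes.camera('side');cv2.imwrite('pics/s17.png',cv2.resize(c['img'][270:420,150:350],None,fx=3.5,fy=3.5))"
```

```text
t 18.0 pos [ 0.463  -0.3213 -0.0119] F [0.6 0.3 0.4] op 0.722 D cm [ 0.01 -0.11  0.01] rv [0.001 0.001 0.   ]
[0.01,-0.11,0.01, 0.001,0.001,0.000]
```

View pics/s17.png

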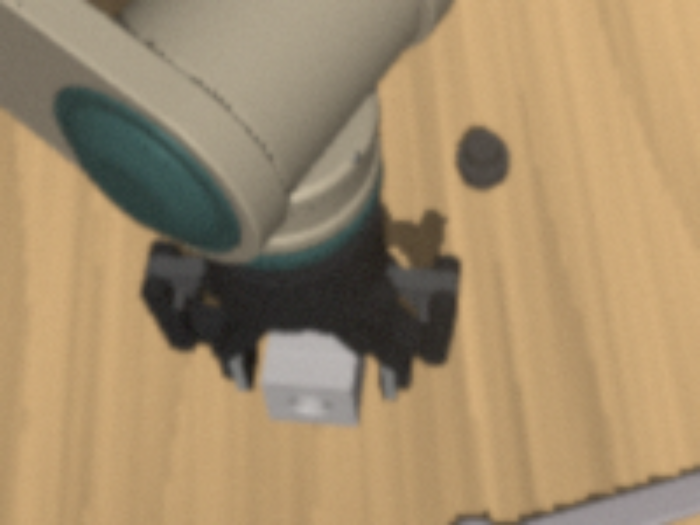

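>>> arm_command:
  rows:
    - [0,0,0,0,0,0]
    - [0,0,0,0,0,0]
    - [0,0,0,0,0,0]
  grip: 0

```text
time_s: 18.42
tool_pos: [0.4628, -0.3212, -0.0123]
ee_rot: [[0.17, 0.985, 0.001], [0.985, -0.17, -0.001], [-0.0, 0.001, -1.0]]
force: [0.3, -0.4, -1.6]
opening: 0.483
```

```bash
python3 -c "
from h import *
plan((.462,-.321,.08),-9.8,4)
c=eyes.camera('side');cv2.imwrite('pics/s18.png',cv2.resize(c['img'][270:420,150:350],None,fx=3.5,fy=3.5))"
```

```text
t 18.43 pos [ 0.4628 -0.3212 -0.0123] F [ 0.3 -0.4 -1.6] op 0.483 D cm [ 0.   -0.08 -9.23] rv [0.001 0.    0.   ]
[0.00,-0.03,-3.08, 0.000,0.000,0.000]
[0.00,-0.03,-3.08, 0.000,0.000,0.000]
[0.00,-0.03,-3.08, 0.000,0.000,0.000]
```

View pics/s18.png

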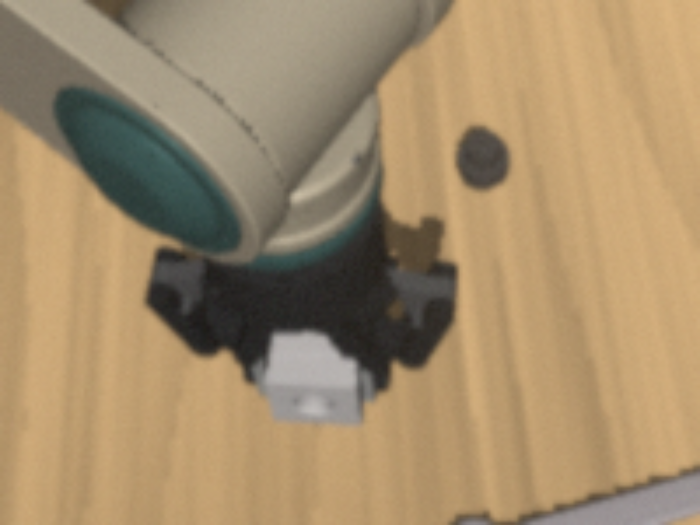

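>>> arm_command:
  rows:
    - [0,0,-3,0,0,0]
    - [0,0,-4,0,0,0]
    - [0,0,-1.5,0,0,0]

```text
time_s: 18.85
tool_pos: [0.4614, -0.3201, 0.0722]
ee_rot: [[0.17, 0.985, -0.004], [0.985, -0.17, 0.003], [0.002, -0.004, -1.0]]
force: [0.2, -0.2, -1.0]
opening: 0.486
```

```bash
python3 -c "
from h import *
plan((.476,.000,.0667),-13.1,4.5)"
```

```text
t 18.85 pos [ 0.4614 -0.3201  0.0722] F [ 0.2 -0.2 -1. ] op 0.486 D cm [31.79 -4.01  0.64] rv [-0.004 -0.002  0.058]
[3.97,-0.50,0.08, -0.001,-0.000,0.007]
[3.97,-0.53,0.08, -0.001,-0.000,0.007]
[3.97,-0.56,0.08, -0.001,-0.000,0.007]
[3.96,-0.59,0.08, -0.001,-0.000,0.007]
[3.96,-0.62,0.07, -0.001,-0.000,0.007]
[3.95,-0.64,0.07, -0.001,-0.000,0.007]
[3.95,-0.67,0.07, -0.001,-0.000,0.007]
[3.94,-0.70,0.07, -0.001,-0.000,0.007]
```

>>> arm_command:
  rows:
    - [4,-0.5,0,0,0,0.007]
    - [4,-0.5,0,0,0,0.007]
    - [4,-0.6,0,0,0,0.007]
    - [4,-0.6,0,0,0,0.007]
    - [4,-0.6,0,0,0,0.007]

```text
time_s: 19.48
tool_pos: [0.4696, -0.1146, 0.0697]
ee_rot: [[0.211, 0.978, -0.006], [0.978, -0.211, 0.003], [0.002, -0.006, -1.0]]
force: [1.4, 0.3, -2.0]
opening: 0.483
```

>>> arm_command:
  rows:
    - [4,-0.6,0,0,0,0.007]
    - [3.5,-0.7,0,0,0,0.007]
    - [2.5,-0.7,0,0,0,0.007]
    - [0,0,0,0,0,0]

```text
time_s: 19.98
tool_pos: [0.4693, -0.0067, 0.0662]
ee_rot: [[0.228, 0.974, -0.011], [0.974, -0.228, 0.004], [0.002, -0.012, -1.0]]
force: [-0.1, -0.3, -0.9]
opening: 0.483
```

```bash
python3 a.py .0667;python3 v.py pics/s19.png
```

```text
x from tip mm 84.9 F rod/lat/z [ 0.3 -0.  -0.9]
t 19.98 pos [ 0.4693 -0.0067  0.0662] F [-0.1 -0.3 -0.9] op 0.483 D cm [-0.    0.4  -0.06] rv [-0.012 -0.002 -0.001]
t 19.98 pos [ 0.4693 -0.0067  0.0662] F [-0.1 -0.3 -0.9] op 0.483 D cm [ 4.    0.37 -2.62] rv [-0.012 -0.002 -0.001]
```

View pics/s19.png

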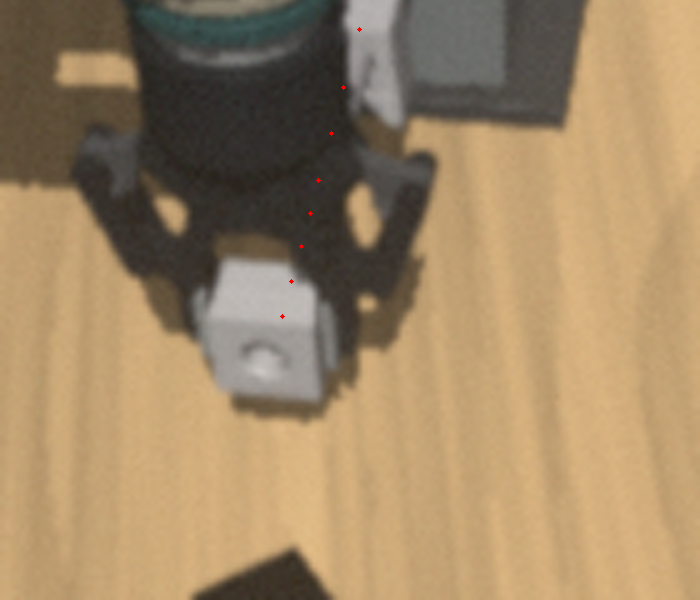

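>>> arm_command:
  rows:
    - [1.5,0.4,0,-0.012,-0.002,0]
    - [1.5,0,0,0,0,0]
    - [0.8,0,0,0,0,0]

```text
time_s: 20.4
tool_pos: [0.4828, 0.0288, 0.0655]
ee_rot: [[0.232, 0.973, 0.0], [0.973, -0.232, -0.001], [-0.001, 0.0, -1.0]]
force: [0.1, -0.2, -2.0]
opening: 0.484
```

```bash
python3 a.py .0667;python3 v.py pics/s20.png
```

```text
x from tip mm 47.2 F rod/lat/z [ 0.2  0.2 -2. ]
t 20.4 pos [0.4828 0.0288 0.0655] F [ 0.1 -0.2 -2. ] op 0.484 D cm [-0.   -0.1  -0.12] rv [ 0.     0.001 -0.006]
t 20.4 pos [0.4828 0.0288 0.0655] F [ 0.1 -0.2 -2. ] op 0.484 D cm [ 0.22 -0.1  -2.69] rv [ 0.     0.001 -0.006]
```

View pics/s20.png

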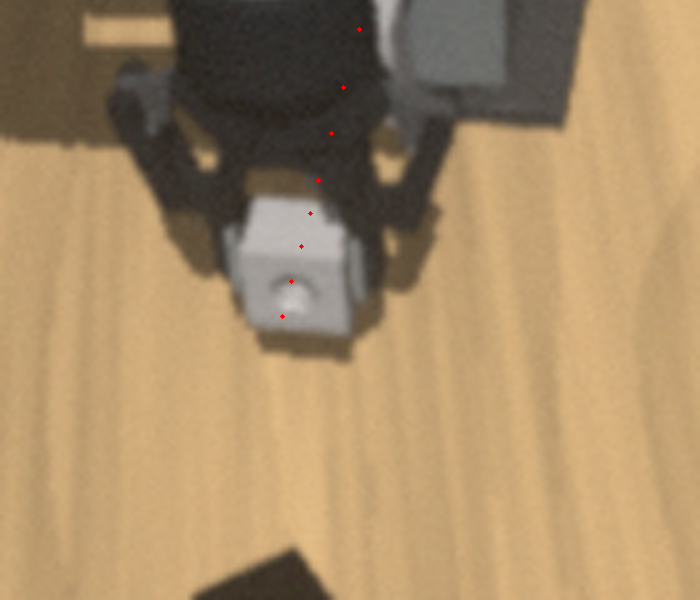

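>>> arm_command:
  rows:
    - [1.0,-0.1,-0.12,0,0,-0.006]
    - [1.0,0,0,0,0,0]
    - [0.5,0,0,0,0,0]

```text
time_s: 20.82
tool_pos: [0.488, 0.0554, 0.0668]
ee_rot: [[0.226, 0.974, 0.0], [0.974, -0.226, -0.001], [-0.001, 0.0, -1.0]]
force: [0.8, -0.1, -1.7]
opening: 0.484
```

```bash
python3 a.py .0667
```

```text
x from tip mm 20.1 F rod/lat/z [-0.1  0.7 -1.7]
t 20.82 pos [0.488  0.0554 0.0668] F [ 0.8 -0.1 -1.7] op 0.484 D cm [-0.   -0.01  0.01] rv [0.    0.001 0.001]
```

>>> arm_command:
  rows:
    - [0.5,0,0,0,0,0]
    - [0.5,0,0,0,0,0]

```text
time_s: 21.08
tool_pos: [0.4904, 0.0658, 0.0668]
ee_rot: [[0.226, 0.974, 0.0], [0.974, -0.226, -0.001], [-0.001, 0.0, -1.0]]
force: [-0.2, -0.3, -2.3]
opening: 0.481
```

>>> arm_command:
  rows:
    - [0.6,0,0,0,0,0]
    - [0.6,0,0,0,0,0]

```text
time_s: 21.32
tool_pos: [0.4933, 0.0781, 0.0668]
ee_rot: [[0.226, 0.974, 0.0], [0.974, -0.226, -0.001], [-0.001, 0.0, -1.0]]
force: [0.5, 0.8, -1.8]
opening: 0.482
```

```bash
python3 a.py .0667
```

```text
x from tip mm -3.2 F rod/lat/z [-0.9  0.3 -1.8]
t 21.32 pos [0.4933 0.0781 0.0668] F [ 0.5  0.8 -1.8] op 0.482 D cm [ 0.   -0.01  0.01] rv [0.    0.001 0.001]
```

>>> arm_command:
  rows:
    - [1.0,0,0,0,0,0]
    - [1.0,0,0,0,0,0]
    - [1.0,0,0,0,0,0]
    - [0.8,0,0,0,0,0]
    - [0.5,0,0,0,0,0]

```text
time_s: 21.95
tool_pos: [0.5037, 0.1233, 0.0667]
ee_rot: [[0.225, 0.974, 0.0], [0.974, -0.225, -0.001], [-0.001, 0.0, -1.0]]
force: [-0.7, 1.0, -1.6]
opening: 0.482
```

```bash
python3 a.py .0667;python3 v.py pics/s21.png
```

```text
x from tip mm -49.6 F rod/lat/z [-0.8 -0.9 -1.6]
t 21.95 pos [0.5037 0.1233 0.0667] F [-0.7  1.  -1.6] op 0.482 D cm [0.   0.01 0.  ] rv [0.    0.001 0.001]
t 21.95 pos [0.5037 0.1233 0.0667] F [-0.7  1.  -1.6] op 0.482 D cm [-9.46 -0.   -2.56] rv [0.    0.001 0.001]
```

View pics/s21.png

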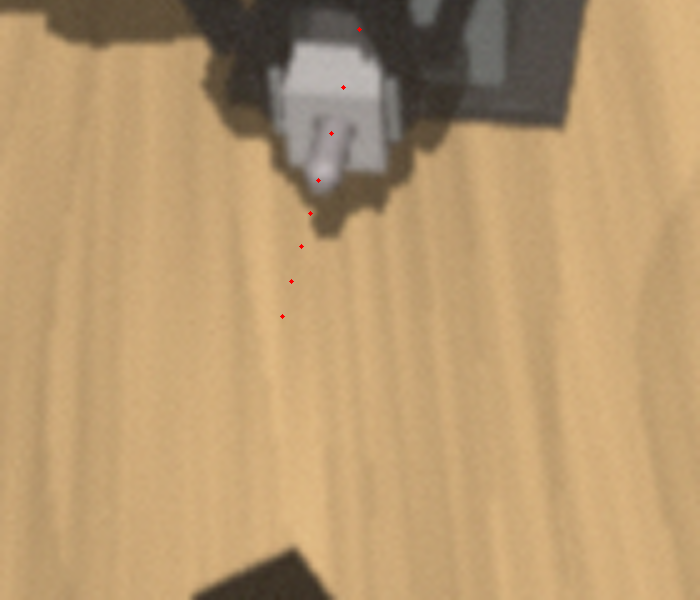

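>>> arm_command:
  rows:
    - [0.3,0,0,0,0,0]
    - [0.2,0,0,0,0,0]
    - [0.15,0,0,0,0,0]

```text
time_s: 22.38
tool_pos: [0.5053, 0.1301, 0.0667]
ee_rot: [[0.226, 0.974, 0.0], [0.974, -0.226, -0.001], [-0.001, 0.0, -1.0]]
force: [0.3, -0.2, -1.9]
opening: 0.48
```

>>> arm_command:
  rows:
    - [0.1,0,0,0,0,0]
    - [0.07,0,0,0,0,0]

```text
time_s: 22.62
tool_pos: [0.5057, 0.1317, 0.0667]
ee_rot: [[0.226, 0.974, 0.0], [0.974, -0.226, -0.001], [-0.001, 0.0, -1.0]]
force: [-0.1, 0.1, -1.5]
opening: 0.481
```

>>> arm_command:
  rows:
    - [0.07,0,0,0,0,0]

```text
time_s: 22.75
tool_pos: [0.5058, 0.1324, 0.0667]
ee_rot: [[0.226, 0.974, 0.0], [0.974, -0.226, -0.001], [-0.001, 0.0, -1.0]]
force: [-0.3, -0.1, -1.3]
opening: 0.483
```

>>> arm_command:
  rows:
    - [0.07,0,0,0,0,0]

```text
time_s: 22.88
tool_pos: [0.506, 0.1331, 0.0668]
ee_rot: [[0.226, 0.974, 0.0], [0.974, -0.226, -0.001], [-0.001, 0.0, -1.0]]
force: [0.2, -1.0, -1.2]
opening: 0.483
```

>>> arm_command:
  rows:
    - [0.07,0,0,0,0,0]

```text
time_s: 23.0
tool_pos: [0.5062, 0.1338, 0.0667]
ee_rot: [[0.226, 0.974, 0.0], [0.974, -0.226, -0.001], [-0.001, 0.0, -1.0]]
force: [-0.6, -0.4, -2.0]
opening: 0.481
```

```bash
python3 a.py .0667
```

```text
x from tip mm -60.4 F rod/lat/z [ 0.5 -0.5 -2. ]
t 23.0 pos [0.5062 0.1338 0.0667] F [-0.6 -0.4 -2. ] op 0.481 D cm [ 0.  0. -0.] rv [0.    0.001 0.001]
```

>>> arm_command:
  rows:
    - [0.06,0,0,0,0,0]

```text
time_s: 23.12
tool_pos: [0.5063, 0.1344, 0.0667]
ee_rot: [[0.226, 0.974, 0.0], [0.974, -0.226, -0.001], [-0.001, 0.0, -1.0]]
force: [-0.7, 0.4, -1.0]
opening: 0.485
```

>>> arm_command:
  rows:
    - [0.06,0,0,0,0,0]

```text
time_s: 23.25
tool_pos: [0.5065, 0.1351, 0.0667]
ee_rot: [[0.226, 0.974, 0.0], [0.974, -0.226, -0.001], [-0.001, 0.0, -1.0]]
force: [-0.4, -0.3, -1.6]
opening: 0.482
```

>>> arm_command:
  rows:
    - [0.06,0,0,0,0,0]

```text
time_s: 23.38
tool_pos: [0.5066, 0.1357, 0.0667]
ee_rot: [[0.226, 0.974, 0.0], [0.974, -0.226, -0.001], [-0.001, 0.0, -1.0]]
force: [-1.0, 1.0, -1.2]
opening: 0.479
```

>>> arm_command:
  rows:
    - [0.06,0,0,0,0,0]

```text
time_s: 23.5
tool_pos: [0.5067, 0.1363, 0.0667]
ee_rot: [[0.226, 0.974, 0.0], [0.974, -0.226, -0.001], [-0.001, 0.0, -1.0]]
force: [-0.2, 1.1, -1.2]
opening: 0.48
```

>>> arm_command:
  rows:
    - [0.06,0,0,0,0,0]

```text
time_s: 23.62
tool_pos: [0.5069, 0.1369, 0.0667]
ee_rot: [[0.226, 0.974, 0.0], [0.974, -0.226, -0.001], [-0.001, 0.0, -1.0]]
force: [0.3, -0.7, -1.8]
opening: 0.481
```

>>> arm_command:
  rows:
    - [0.06,0,0,0,0,0]

```text
time_s: 23.75
tool_pos: [0.5071, 0.1376, 0.0667]
ee_rot: [[0.226, 0.974, 0.0], [0.974, -0.226, -0.001], [-0.001, 0.0, -1.0]]
force: [0.6, 0.5, -0.2]
opening: 0.485
```

```bash
python3 a.py .0667
```

```text
x from tip mm -64.2 F rod/lat/z [-0.6  0.5 -0.2]
t 23.75 pos [0.5071 0.1376 0.0667] F [ 0.6  0.5 -0.2] op 0.485 D cm [0. 0. 0.] rv [0.    0.001 0.001]
```

>>> arm_command:
  rows:
    - [0.05,0,0,0,0,0]

```text
time_s: 23.88
tool_pos: [0.5072, 0.1381, 0.0667]
ee_rot: [[0.226, 0.974, 0.0], [0.974, -0.226, -0.001], [-0.001, 0.0, -1.0]]
force: [0.2, -0.7, -0.9]
opening: 0.483
```

>>> arm_command:
  rows:
    - [0.05,0,0,0,0,0]

```text
time_s: 24.0
tool_pos: [0.5072, 0.1383, 0.0667]
ee_rot: [[0.226, 0.974, -0.0], [0.974, -0.226, -0.001], [-0.001, 0.0, -1.0]]
force: [-0.5, -3.2, -0.7]
opening: 0.486
```

>>> arm_command:
  rows:
    - [0.05,0,0,0,0,0]

```text
time_s: 24.12
tool_pos: [0.5072, 0.1382, 0.0667]
ee_rot: [[0.227, 0.974, -0.001], [0.974, -0.227, -0.002], [-0.002, 0.0, -1.0]]
force: [-2.3, -3.6, 0.5]
opening: 0.485
```

>>> arm_command:
  rows:
    - [0.05,0,0,0,0,0]

```text
time_s: 24.25
tool_pos: [0.5072, 0.1382, 0.0667]
ee_rot: [[0.227, 0.974, -0.001], [0.974, -0.227, -0.003], [-0.004, -0.0, -1.0]]
force: [-2.5, -4.5, -0.0]
opening: 0.48
```

>>> arm_command:
  rows:
    - [0.05,0,0,0,0,0]

```text
time_s: 24.38
tool_pos: [0.5071, 0.1382, 0.0667]
ee_rot: [[0.227, 0.974, -0.002], [0.974, -0.227, -0.004], [-0.005, -0.001, -1.0]]
force: [-3.4, -4.7, 1.2]
opening: 0.48
```

>>> arm_command:
  rows:
    - [0.05,0,0,0,0,0]

```text
time_s: 24.5
tool_pos: [0.5071, 0.1381, 0.0668]
ee_rot: [[0.227, 0.974, -0.002], [0.974, -0.228, -0.005], [-0.006, -0.001, -1.0]]
force: [-3.2, -4.5, 0.6]
opening: 0.488
```

```bash
python3 a.py .0667; python3 v.py pics/s22.png; python3 - <<'E'
from h import *
c=eyes.camera('top');cv2.imwrite('pics/t22.png',cv2.convertScaleAbs(cv2.resize(c['img'][180:270,90:240],None,fx=5,fy=5),alpha=1.6))
E
```

```text
x from tip mm -64.8 F rod/lat/z [ 5.2 -2.1  0.6]
t 24.5 pos [0.5071 0.1381 0.0668] F [-3.2 -4.5  0.6] op 0.488 D cm [0.   0.01 0.01] rv [-0.001  0.006 -0.001]
t 24.5 pos [0.5071 0.1381 0.0668] F [-3.2 -4.5  0.6] op 0.488 D cm [-1.099e+01  1.000e-02 -2.500e+00] rv [-0.001  0.006 -0.001]
```

View pics/s22.png

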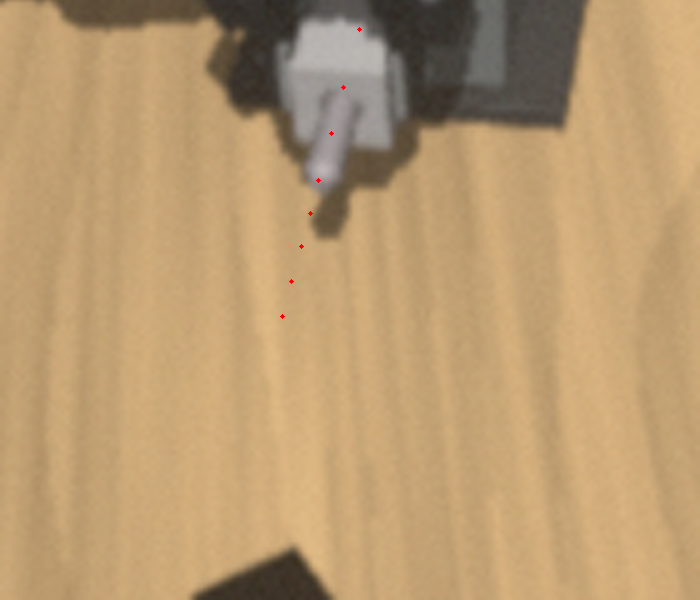

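View pics/t22.png

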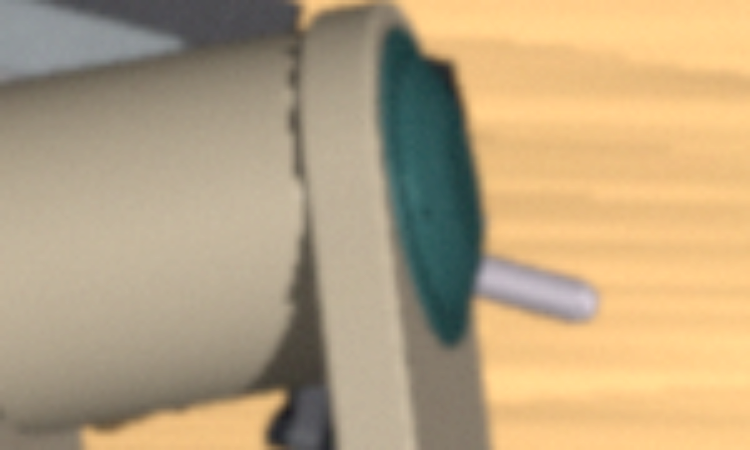

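>>> arm_command:
  rows:
    - [0,0,0,0,0,0]
    - [0,0,0,0,0,0]
    - [0,0,0,0,0,0]
  grip: 0.75

```text
time_s: 24.98
tool_pos: [0.5078, 0.1392, 0.0674]
ee_rot: [[0.227, 0.974, -0.0], [0.974, -0.227, -0.003], [-0.003, 0.001, -1.0]]
force: [-0.6, -0.6, -0.4]
opening: 0.756
```

>>> arm_command:
  rows:
    - [0,0,-3,0,0,0]
    - [0,0,-5,0,0,0]
    - [0,0,-3,0,0,0]

```text
time_s: 25.35
tool_pos: [0.5064, 0.1398, 0.1774]
ee_rot: [[0.226, 0.974, -0.006], [0.974, -0.226, -0.004], [-0.005, -0.005, -1.0]]
force: [0.4, -0.4, 0.0]
opening: 0.75
```

>>> arm_command:
  rows:
    - [-5,0,0,0,0,0]
    - [-5,0,0,0,0,0]
    - [-5,0,0,0,0,0]
    - [-5,0,0,0,0,0]

```text
time_s: 25.85
tool_pos: [0.4625, -0.0567, 0.1822]
ee_rot: [[0.219, 0.976, 0.004], [0.976, -0.219, -0.002], [-0.001, 0.004, -1.0]]
force: [0.7, -0.5, 0.1]
opening: 0.754
```

```bash
python3 - <<'E'
from h import *
import pickle
go((.4675,-.117,.1),25)
T=eyes.camera('top');S=eyes.camera('side');pickle.dump((T,S),open("c1.pkl","wb"))
cv2.imwrite('pics/t23.png',cv2.convertScaleAbs(cv2.resize(T['img'][170:260,60:240],None,fx=4,fy=4,interpolation=cv2.INTER_CUBIC),alpha=1.6))
cv2.imwrite('pics/s23.png',cv2.convertScaleAbs(cv2.resize(S['img'][80:200,200:320],None,fx=5,fy=5,interpolation=cv2.INTER_CUBIC),alpha=1.3))
E
```

```text
t 25.85 pos [ 0.4625 -0.0567  0.1822] F [ 0.7 -0.5  0.1] op 0.754 D cm [-5.77  1.78  8.23] rv [ 0.003  0.002 -0.657]
```

View pics/t23.png

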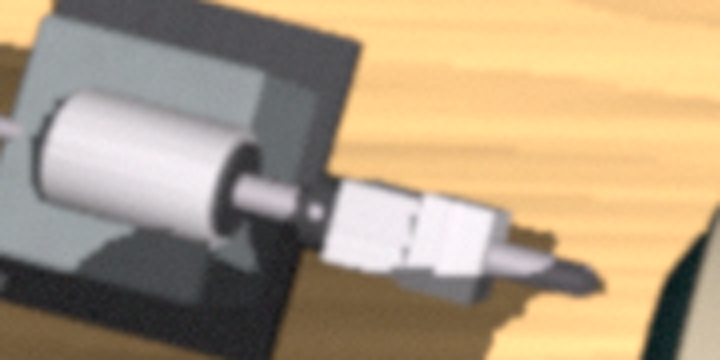

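View pics/s23.png

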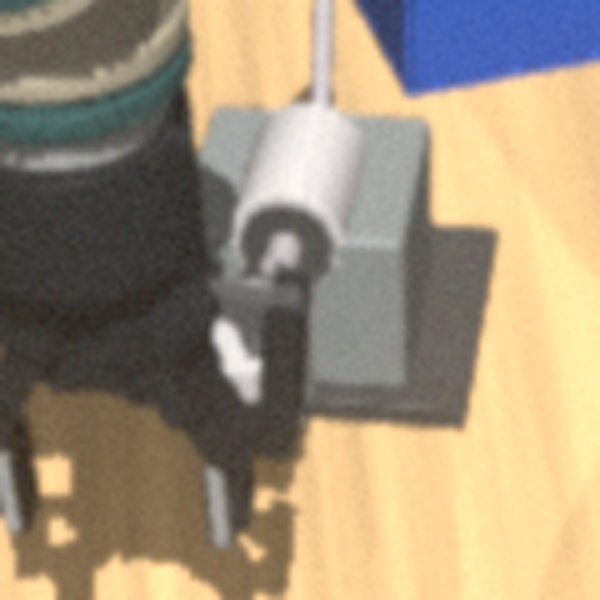

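```bash
python3 - <<'E'
from h import *
plan((.467,-.1165,.08),25.5,4)
E
```

```text
t 25.95 pos [ 0.4622 -0.059   0.1823] F [-0.6  1.   0. ] op 0.75 D cm [-5.47  1.72 10.24] rv [ 0.003  0.004 -0.672]
[-1.37,0.43,2.56, 0.001,0.001,-0.168]
[-1.42,0.20,2.56, 0.001,0.001,-0.168]
[-1.44,-0.04,2.56, 0.001,0.001,-0.168]
[-1.41,-0.28,2.56, 0.001,0.001,-0.168]
```

>>> arm_command:
  rows:
    - [-1.4,0.4,2.4,0.001,0.001,-0.168]
    - [-1.4,0.2,2.4,0.001,0.001,-0.168]
    - [-1.4,0,2.4,0.001,0.001,-0.168]
    - [-1.4,-0.3,2,0.001,0.001,-0.168]
    - [0,0,0,0,0,0]
  grip: 0.8

```text
time_s: 26.58
tool_pos: [0.4692, -0.1151, 0.0891]
ee_rot: [[-0.449, 0.894, 0.003], [0.894, 0.449, 0.002], [0.001, 0.004, -1.0]]
force: [0.9, 0.2, 0.5]
opening: 0.805
```

```bash
python3 - <<'E'
from h import *
plan((.467,-.1165,.02),25.5,4)
c=eyes.camera('side');cv2.imwrite('pics/s24.png',cv2.resize(c['img'][200:340,160:340],None,fx=4,fy=4))
print((proj(c,[[.467,-.1165,.046]])-[160,200])*4)
E
```

```text
t 26.57 pos [ 0.4692 -0.1151  0.0891] F [0.9 0.2 0.5] op 0.805 D cm [-0.03 -0.28  6.91] rv [ 0.004 -0.001  0.02 ]
[-0.01,-0.14,3.45, 0.002,-0.000,0.010]
[-0.01,-0.13,3.45, 0.002,-0.000,0.010]
[[307.33492921 262.02045828]]
```

View pics/s24.png

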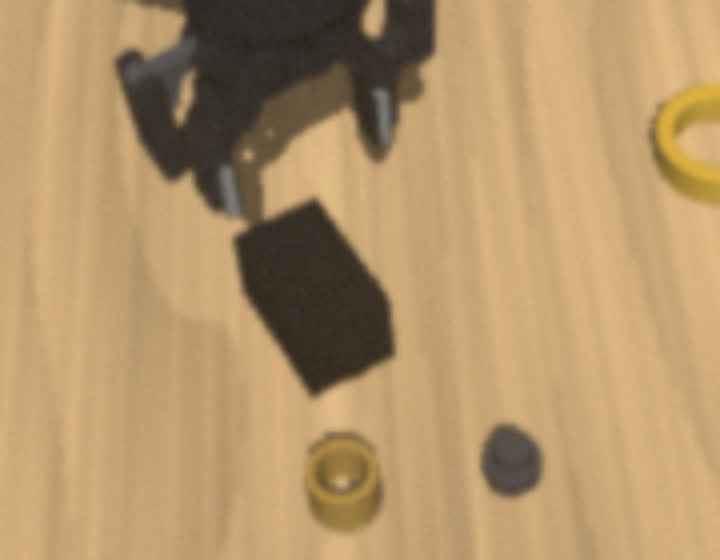

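```bash
python3 - <<'E'
from h import *
c=eyes.camera('side')
P=plane(c,np.array([[235,238],[318,200],[388,298]])/4+[160,200],.046);print(P,np.linalg.norm(P[0]-P[1]),np.linalg.norm(P[2]-P[1]),(P[0]+P[2])/2,np.degrees(np.arctan2(*(P[2]-P[1])[1::-1])),np.degrees(np.arctan2(*(P[1]-P[0])[1::-1])))
plan((.468,-.118,.02),25.5,4)
E
```

```text
[[ 0.4329241  -0.09812967  0.046     ]
 [ 0.47362086 -0.07951687  0.046     ]
 [ 0.50374455 -0.14174629  0.046     ]] 0.044751119638819094 0.0691370926107089 [ 0.46833432 -0.11993798  0.046     ] -64.16954732745009 24.577149794471584
t 26.68 pos [ 0.4703 -0.1149  0.0911] F [-0.2 -0.5  0.2] op 0.796 D cm [-0.16 -0.39  7.11] rv [0.006 0.002 0.019]
[-0.08,-0.19,3.56, 0.003,0.001,0.010]
[-0.09,-0.18,3.56, 0.003,0.001,0.010]
```

Yaw about −65°, agreeing with the top view. Descend.

>>> arm_command:
  rows:
    - [-0.1,-0.2,3.0,0.003,0.001,0.01]
    - [-0.1,-0.2,3.0,0.003,0.001,0.01]
    - [0,0,0.8,0,0,0]

```text
time_s: 27.05
tool_pos: [0.4717, -0.1171, 0.027]
ee_rot: [[-0.424, 0.906, 0.01], [0.906, 0.424, -0.002], [-0.006, 0.008, -1.0]]
force: [-0.1, 0.5, -0.1]
opening: 0.798
```

```bash
python3 - <<'E'
from h import *
plan((.468,-.118,-.012),25.3,4)
c=eyes.camera('side');cv2.imwrite('pics/s25.png',cv2.resize(c['img'][200:340,160:340],None,fx=4,fy=4))
E
```

```text
t 27.05 pos [ 0.4717 -0.1171  0.027 ] F [-0.1  0.5 -0.1] op 0.798 D cm [ 0.1  -0.41  3.89] rv [ 0.008  0.006 -0.004]
[0.10,-0.41,3.89, 0.008,0.006,-0.004]
```

View pics/s25.png

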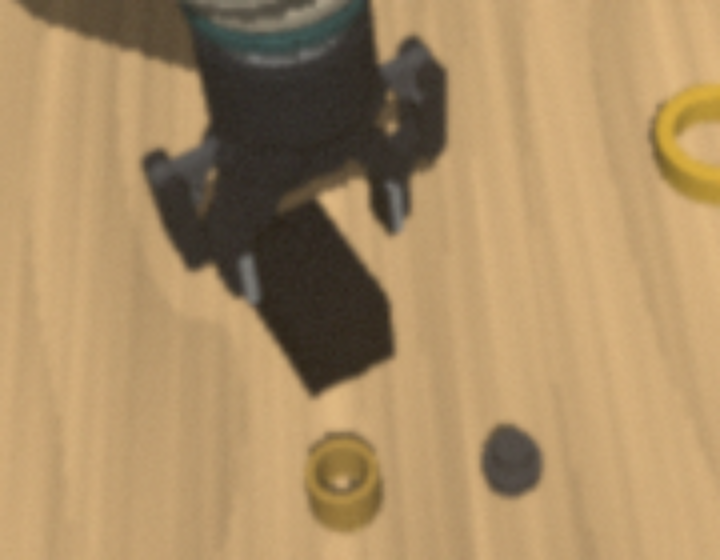

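>>> arm_command:
  rows:
    - [0.1,-0.4,0,0.008,0.006,-0.004]
    - [0,0,0,0,0,0]

```text
time_s: 27.35
tool_pos: [0.4692, -0.1179, 0.0296]
ee_rot: [[-0.427, 0.904, 0.004], [0.904, 0.427, -0.001], [-0.003, 0.003, -1.0]]
force: [1.1, -0.8, -0.3]
opening: 0.798
```

```bash
python3 - <<'E'
from h import *
plan((.468,-.118,-.012),25.3,4)
c=eyes.camera('side');cv2.imwrite('pics/s26.png',cv2.resize(c['img'][200:340,160:340],None,fx=4,fy=4))
R=np.array(observe()['ee_rot']);p=observe()['tool_pos']
X=np.array([p+R@[0,a,-.032] for a in(-.034,.034)]);print((proj(c,X)-[160,200])*4)
c=eyes.camera('top');cv2.imwrite('pics/t26.png',cv2.convertScaleAbs(cv2.resize(c['img'][200:310,250:400],None,fx=5,fy=5),alpha=1.7))
E
```

```text
t 27.35 pos [ 0.4692 -0.1179  0.0296] F [ 1.1 -0.8 -0.3] op 0.798 D cm [ 0.06 -0.13  4.16] rv [0.003 0.003 0.   ]
[0.03,-0.06,2.08, 0.001,0.001,0.000]
[0.03,-0.06,2.08, 0.001,0.001,0.000]
[[244.23090416 275.2526909 ]
 [372.95433099 213.31609904]]
```

View pics/s26.png

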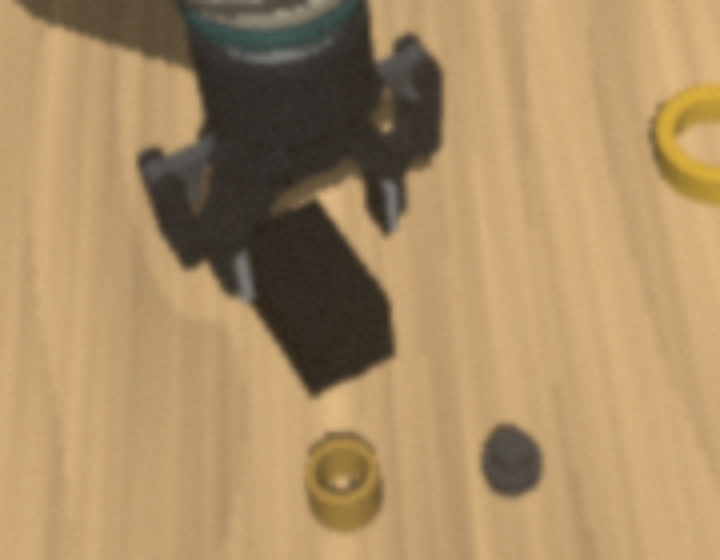

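View pics/t26.png

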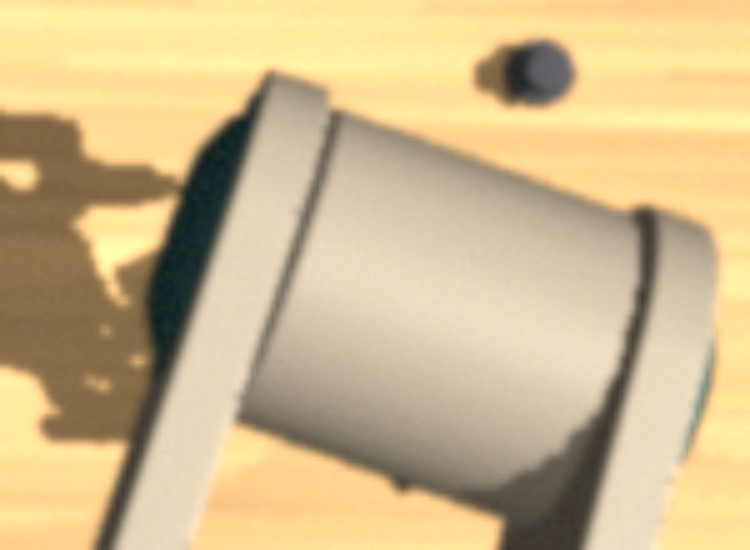

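>>> arm_command:
  rows:
    - [0.05,-0.1,2.0,0,0,0]
    - [0,0,1.5,0,0,0]
    - [0,0,0.6,0,0,0]

```text
time_s: 27.82
tool_pos: [0.47, -0.1185, -0.0106]
ee_rot: [[-0.427, 0.904, 0.008], [0.904, 0.427, -0.002], [-0.006, 0.006, -1.0]]
force: [0.9, 0.5, 0.0]
opening: 0.801
```

```bash
python3 - <<'E'
from h import *
plan((.468,-.118,-.012),25.3,4)
c=eyes.camera('side');cv2.imwrite('pics/s27.png',cv2.resize(c['img'][200:340,160:340],None,fx=4,fy=4))
E
```

```text
t 27.82 pos [ 0.47   -0.1185 -0.0106] F [0.9 0.5 0. ] op 0.801 D cm [ 0.13 -0.16  0.14] rv [ 0.006  0.006 -0.   ]
[0.13,-0.16,0.14, 0.006,0.006,-0.000]
```

View pics/s27.png

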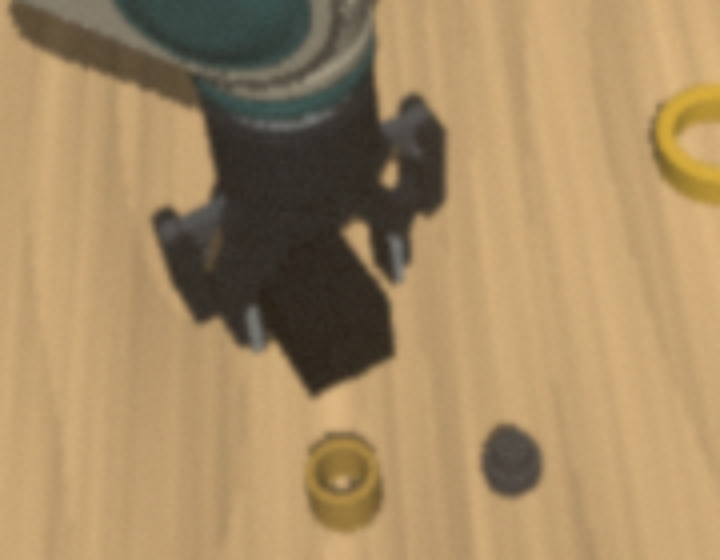

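>>> arm_command:
  rows:
    - [0.1,-0.15,0.1,0.006,0.006,0]
    - [0,0,0,0,0,0]

```text
time_s: 28.12
tool_pos: [0.4682, -0.1183, -0.0116]
ee_rot: [[-0.427, 0.904, -0.0], [0.904, 0.427, 0.001], [0.001, -0.0, -1.0]]
force: [0.0, 0.4, 0.3]
opening: 0.8
```

>>> arm_command:
  rows:
    - [0,0,0,0,0,0]
    - [0,0,0,0,0,0]
    - [0,0,0,0,0,0]
  grip: 0

```text
time_s: 28.5
tool_pos: [0.4688, -0.1185, -0.0107]
ee_rot: [[-0.427, 0.904, 0.001], [0.904, 0.427, 0.0], [-0.0, 0.001, -1.0]]
force: [0.3, -0.2, -1.3]
opening: 0.524
```

```bash
python3 - <<'E'
from h import *
plan((.468,-.118,.068),25.3,4)
c=eyes.camera('side');cv2.imwrite('pics/s28.png',cv2.resize(c['img'][200:340,160:340],None,fx=4,fy=4))
E
```

```text
t 28.5 pos [ 0.4688 -0.1185 -0.0107] F [ 0.3 -0.2 -1.3] op 0.524 D cm [ 0.08 -0.04 -7.87] rv [ 0.001  0.    -0.   ]
[0.04,-0.02,-3.94, 0.001,0.000,-0.000]
[0.04,-0.02,-3.94, 0.001,0.000,-0.000]
```

View pics/s28.png

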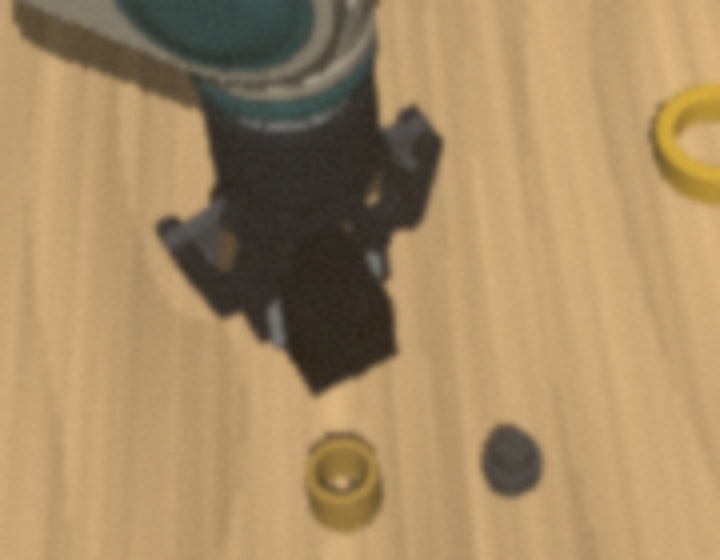

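>>> arm_command:
  rows:
    - [0,0,-3,0,0,0]
    - [0,0,-4,0,0,0]
    - [0,0,-1,0,0,0]

```text
time_s: 28.92
tool_pos: [0.4673, -0.118, 0.0692]
ee_rot: [[-0.427, 0.904, -0.003], [0.904, 0.427, 0.002], [0.003, -0.002, -1.0]]
force: [0.1, 0.3, -2.6]
opening: 0.535
```

```bash
python3 - <<'E'
from h import *
plan((.473,-.0087,.0663),-13.1,4)
E
```

```text
t 28.93 pos [ 0.4673 -0.118   0.0692] F [ 0.1  0.3 -2.6] op 0.535 D cm [9.64 5.19 0.3 ] rv [-0.003 -0.002  0.67 ]
[2.41,1.30,0.08, -0.001,-0.001,0.167]
[2.59,0.88,0.08, -0.001,-0.001,0.167]
[2.70,0.43,0.07, -0.001,-0.001,0.167]
[2.74,-0.02,0.07, -0.001,-0.001,0.167]
```

>>> arm_command:
  rows:
    - [1.5,1.2,0,0,0,0.167]
    - [2.5,0.9,0,0,0,0.167]
    - [2.6,0.4,0,0,0,0.167]
    - [2.5,0,0,0,0,0.167]
    - [0,0,0,0,0,0]

```text
time_s: 29.55
tool_pos: [0.4748, -0.0189, 0.064]
ee_rot: [[0.246, 0.969, -0.01], [0.969, -0.246, 0.003], [0.0, -0.01, -1.0]]
force: [0.5, 0.8, -2.0]
opening: 0.533
```

```bash
python3 a.py .0663; python3 v.py pics/s29.png
```

```text
x from tip mm 95.5 F rod/lat/z [-0.9  0.3 -2. ]
t 29.55 pos [ 0.4748 -0.0189  0.064 ] F [ 0.5  0.8 -2. ] op 0.533 D cm [-0.01 -0.41 -0.22] rv [-0.01 -0.   -0.02]
t 29.55 pos [ 0.4748 -0.0189  0.064 ] F [ 0.5  0.8 -2. ] op 0.533 D cm [ 5.04 -0.54 -2.83] rv [-0.01 -0.   -0.02]
```

View pics/s29.png

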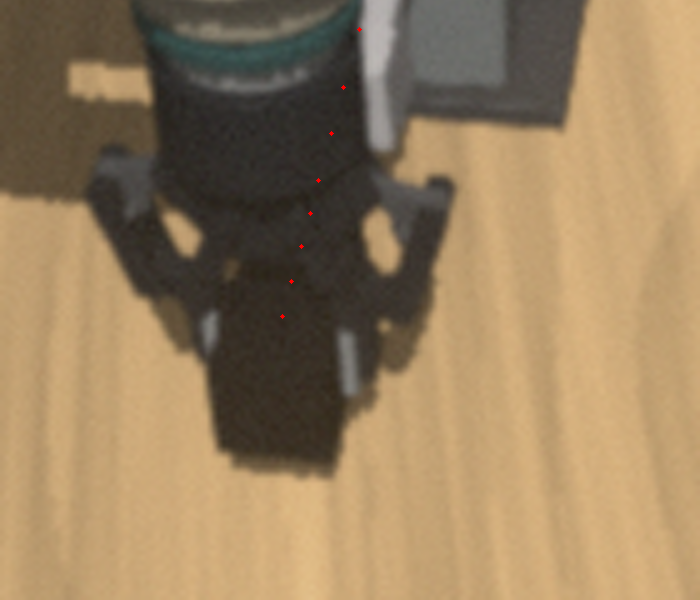

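>>> arm_command:
  rows:
    - [0.3,-0.4,-0.22,-0.01,0,-0.02]
    - [0.5,0,0,0,0,0]
    - [0,0,0,0,0,0]

```text
time_s: 29.98
tool_pos: [0.4721, -0.012, 0.0655]
ee_rot: [[0.222, 0.975, -0.001], [0.975, -0.222, -0.001], [-0.001, -0.001, -1.0]]
force: [-0.4, -0.5, -0.8]
opening: 0.532
```

```bash
python3 a.py .0663; python3 - <<'E'
from h import *
c=eyes.camera('side')
im=cv2.convertScaleAbs(cv2.resize(c['img'][130:250,190:310],None,fx=5,fy=5,interpolation=cv2.INTER_CUBIC),alpha=2.2)
tip=np.array([.4925,.075,.1]);u=np.array([-.2269,-.974,0])
for d in range(0,160,20):
    q=(proj(c,tip+u*d/1000)[0]-[190,130]+.5)*5;cv2.circle(im,tuple(int(a) for a in q),2,(0,0,255),-1)
cv2.imwrite('pics/s30.png',im)
E
```

```text
x from tip mm 89.4 F rod/lat/z [ 0.5 -0.3 -0.8]
t 29.98 pos [ 0.4721 -0.012   0.0655] F [-0.4 -0.5 -0.8] op 0.532 D cm [-0.    0.02 -0.08] rv [-0.001  0.001  0.005]
```

View pics/s30.png

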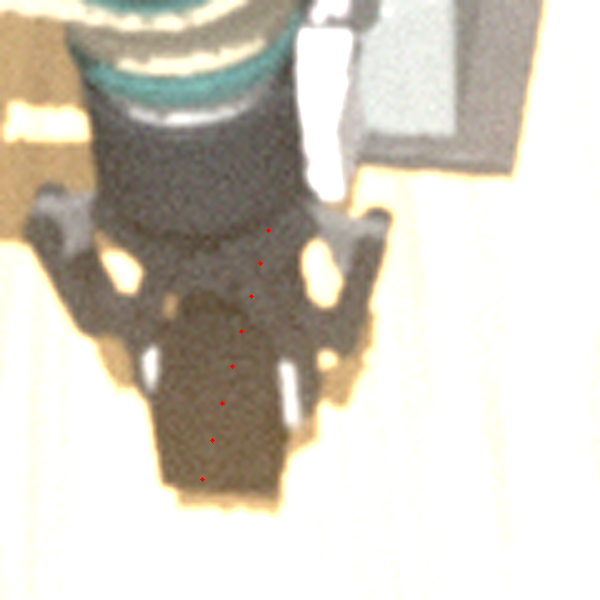

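```bash
python3 - <<'E'
from h import *
c=eyes.camera('side');s=observe();p=s['tool_pos']
im=np.clip((cv2.resize(c['img'][180:250,190:270],None,fx=8,fy=8,interpolation=cv2.INTER_CUBIC).astype(float)-5)*5,0,255).astype(np.uint8)
u=np.array([-.2269,-.974,0]);v=np.array([.974,-.2269,0])
C=np.array([p[0],p[1],p[2]+.0337])
for a in(-1,1):
  for b in(-1,1):
    for d in (-1,1):
      q=(proj(c,C+u*a*.037+v*b*.023+[0,0,d*.023])[0]-[190,180]+.5)*8;cv2.circle(im,tuple(int(x) for x in q),4,(0,0,255) if a>0 else (255,0,0),-1)
cv2.imwrite('pics/s31.png',im)
E
```

```text
(no output)
```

View pics/s31.png

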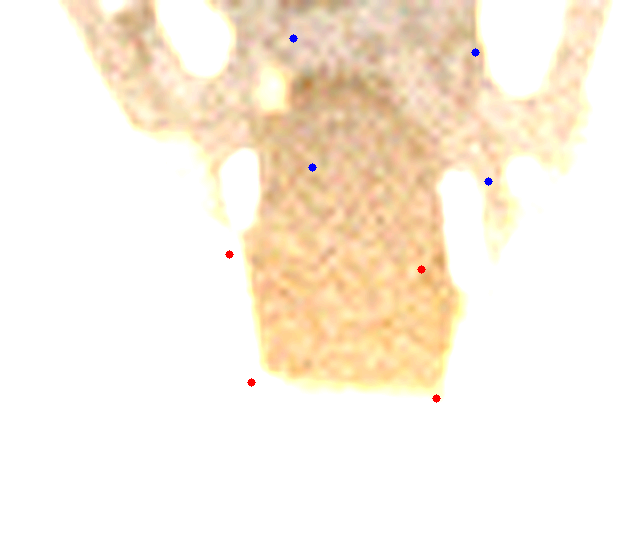

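>>> arm_command:
  rows:
    - [1.5,0,-0.08,0,0,0.005]
    - [1.5,0,0,0,0,0]
    - [1.0,0,0,0,0,0]
    - [0.5,0,0,0,0,0]

```text
time_s: 30.58
tool_pos: [0.4832, 0.0349, 0.0664]
ee_rot: [[0.227, 0.974, -0.0], [0.974, -0.227, -0.0], [-0.001, -0.0, -1.0]]
force: [-0.5, 0.1, -0.6]
opening: 0.532
```

```bash
python3 a.py .0663; python3 - <<'E'
from h import *
c=eyes.camera('top');cv2.imwrite('pics/t32.png',cv2.convertScaleAbs(cv2.resize(c['img'][190:290,130:290],None,fx=5,fy=5),alpha=1.8))
E
```

```text
x from tip mm 41.1 F rod/lat/z [-0.  -0.5 -0.6]
t 30.57 pos [0.4832 0.0349 0.0664] F [-0.5  0.1 -0.6] op 0.532 D cm [-0.   -0.    0.01] rv [-0.     0.001 -0.001]
```

View pics/t32.png

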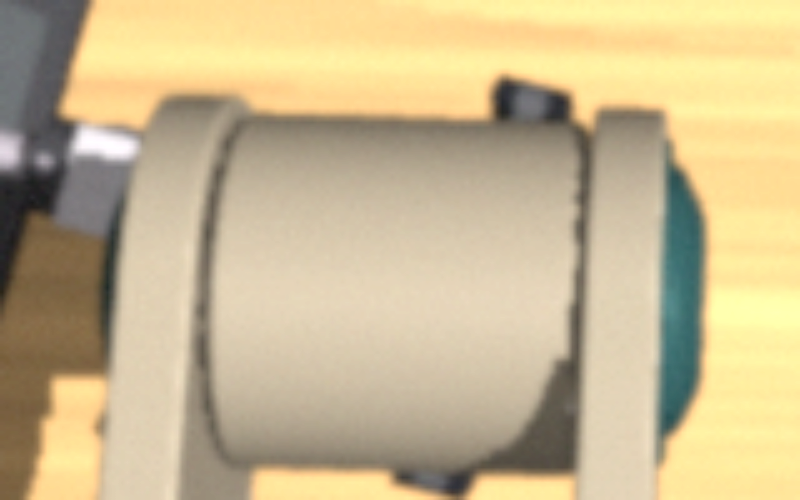

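Occluded. Proceed by small steps with force watch.

>>> arm_command:
  rows:
    - [0.4,0,0,0,0,0]
    - [0.3,0,0,0,0,0]

```text
time_s: 30.88
tool_pos: [0.4848, 0.0423, 0.0664]
ee_rot: [[0.228, 0.974, -0.001], [0.974, -0.228, -0.0], [-0.0, -0.0, -1.0]]
force: [0.5, 0.1, -1.4]
opening: 0.53
```

>>> arm_command:
  rows:
    - [0.3,0,0,0,0,0]
    - [0.3,0,0,0,0,0]

```text
time_s: 31.12
tool_pos: [0.4863, 0.0482, 0.0663]
ee_rot: [[0.228, 0.974, -0.001], [0.974, -0.228, -0.0], [-0.001, -0.0, -1.0]]
force: [0.5, -0.0, -2.5]
opening: 0.535
```

>>> arm_command:
  rows:
    - [0.3,0,0,0,0,0]
    - [0.3,0,0,0,0,0]

```text
time_s: 31.38
tool_pos: [0.4877, 0.0544, 0.0664]
ee_rot: [[0.228, 0.974, -0.001], [0.974, -0.228, -0.0], [-0.0, -0.0, -1.0]]
force: [-0.2, 0.1, -1.6]
opening: 0.528
```

```bash
python3 a.py .0663
```

```text
x from tip mm 21.2 F rod/lat/z [-0.  -0.2 -1.6]
t 31.38 pos [0.4877 0.0544 0.0664] F [-0.2  0.1 -1.6] op 0.528 D cm [-0.   -0.    0.01] rv [-0.     0.    -0.002]
```

>>> arm_command:
  rows:
    - [0.5,0,0,0,0,0]
    - [0.5,0,0,0,0,0]
    - [0.5,0,0,0,0,0]

```text
time_s: 31.75
tool_pos: [0.4914, 0.0699, 0.0663]
ee_rot: [[0.228, 0.974, -0.001], [0.974, -0.228, -0.0], [-0.0, -0.0, -1.0]]
force: [-0.4, -0.0, -1.7]
opening: 0.529
```

>>> arm_command:
  rows:
    - [0.2,0,0,0,0,0]
    - [0.15,0,0,0,0,0]

```text
time_s: 32.0
tool_pos: [0.4923, 0.0739, 0.0663]
ee_rot: [[0.228, 0.974, -0.001], [0.974, -0.228, -0.0], [-0.0, -0.0, -1.0]]
force: [-0.1, -0.2, -2.0]
opening: 0.534
```

>>> arm_command:
  rows:
    - [0.1,0,0,0,0,0]
    - [0.1,0,0,0,0,0]

```text
time_s: 32.25
tool_pos: [0.4927, 0.0759, 0.0663]
ee_rot: [[0.228, 0.974, -0.001], [0.974, -0.228, -0.0], [-0.001, -0.001, -1.0]]
force: [-0.0, 0.2, -1.4]
opening: 0.532
```

```bash
python3 a.py .0663; python3 v.py pics/s33.png
```

```text
x from tip mm -0.9 F rod/lat/z [-0.2 -0.1 -1.4]
t 32.25 pos [0.4927 0.0759 0.0663] F [-0.   0.2 -1.4] op 0.532 D cm [ 0. -0. -0.] rv [-0.001  0.001 -0.001]
t 32.25 pos [0.4927 0.0759 0.0663] F [-0.   0.2 -1.4] op 0.532 D cm [-4.59  0.   -2.61] rv [-0.001  0.001 -0.001]
```

View pics/s33.png

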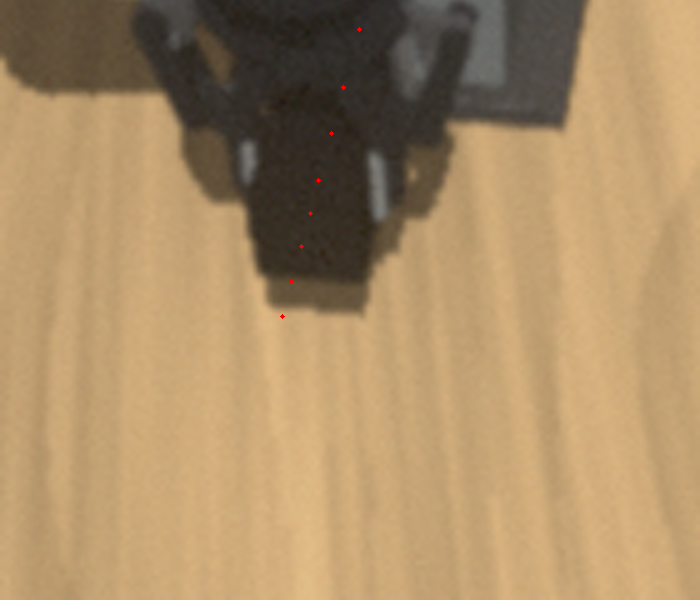

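Now 0.7 mm steps until contact.

>>> arm_command:
  rows:
    - [0.08,0,0,0,0,0]
    - [0.08,0,0,0,0,0]

```text
time_s: 32.55
tool_pos: [0.4931, 0.0775, 0.0663]
ee_rot: [[0.228, 0.974, -0.001], [0.974, -0.228, -0.0], [-0.001, -0.001, -1.0]]
force: [0.2, 0.0, -0.9]
opening: 0.528
```

>>> arm_command:
  rows:
    - [0.08,0,0,0,0,0]
    - [0.07,0,0,0,0,0]

```text
time_s: 32.8
tool_pos: [0.4935, 0.079, 0.0663]
ee_rot: [[0.228, 0.974, -0.001], [0.974, -0.228, -0.0], [-0.001, -0.001, -1.0]]
force: [-0.1, 1.4, -1.7]
opening: 0.534
```

>>> arm_command:
  rows:
    - [0.07,0,0,0,0,0]
    - [0.06,0,0,0,0,0]

```text
time_s: 33.05
tool_pos: [0.4938, 0.0804, 0.0663]
ee_rot: [[0.228, 0.974, -0.001], [0.974, -0.228, -0.0], [-0.001, -0.0, -1.0]]
force: [0.0, 0.1, -1.4]
opening: 0.529
```

>>> arm_command:
  rows:
    - [0.06,0,0,0,0,0]

```text
time_s: 33.17
tool_pos: [0.494, 0.081, 0.0663]
ee_rot: [[0.228, 0.974, -0.001], [0.974, -0.228, -0.0], [-0.0, -0.0, -1.0]]
force: [1.0, 0.7, -0.9]
opening: 0.534
```

>>> arm_command:
  rows:
    - [0.06,0,0,0,0,0]

```text
time_s: 33.3
tool_pos: [0.4941, 0.0816, 0.0663]
ee_rot: [[0.228, 0.974, -0.001], [0.974, -0.228, -0.0], [-0.001, -0.001, -1.0]]
force: [0.3, 0.0, -0.6]
opening: 0.531
```

>>> arm_command:
  rows:
    - [0.06,0,0,0,0,0]

```text
time_s: 33.42
tool_pos: [0.4942, 0.0823, 0.0663]
ee_rot: [[0.228, 0.974, -0.001], [0.974, -0.228, -0.0], [-0.001, -0.001, -1.0]]
force: [0.1, 0.6, -1.6]
opening: 0.53
```

```bash
python3 a.py .0663
```

```text
x from tip mm -7.5 F rod/lat/z [-0.6 -0.  -1.6]
t 33.42 pos [0.4942 0.0823 0.0663] F [ 0.1  0.6 -1.6] op 0.53 D cm [ 0. -0.  0.] rv [-0.001  0.001 -0.002]
```

>>> arm_command:
  rows:
    - [0.05,0,0,0,0,0]

```text
time_s: 33.55
tool_pos: [0.4944, 0.0828, 0.0663]
ee_rot: [[0.228, 0.974, -0.001], [0.974, -0.228, -0.0], [-0.0, -0.001, -1.0]]
force: [-1.0, -0.1, -1.5]
opening: 0.532
```

>>> arm_command:
  rows:
    - [0.05,0,0,0,0,0]

```text
time_s: 33.67
tool_pos: [0.4945, 0.0833, 0.0663]
ee_rot: [[0.228, 0.974, -0.001], [0.974, -0.228, -0.0], [-0.0, -0.0, -1.0]]
force: [0.2, 0.5, -1.3]
opening: 0.531
```

>>> arm_command:
  rows:
    - [0.05,0,0,0,0,0]

```text
time_s: 33.8
tool_pos: [0.4946, 0.0838, 0.0663]
ee_rot: [[0.228, 0.974, -0.001], [0.974, -0.228, -0.0], [-0.001, -0.0, -1.0]]
force: [0.1, 0.6, -1.5]
opening: 0.53
```

>>> arm_command:
  rows:
    - [0.05,0,0,0,0,0]

```text
time_s: 33.92
tool_pos: [0.4947, 0.0842, 0.0663]
ee_rot: [[0.228, 0.974, -0.001], [0.974, -0.228, -0.001], [-0.001, -0.0, -1.0]]
force: [0.6, -2.0, -1.1]
opening: 0.53
```

>>> arm_command:
  rows:
    - [0.05,0,0,0,0,0]

```text
time_s: 34.05
tool_pos: [0.4947, 0.0842, 0.0663]
ee_rot: [[0.229, 0.974, -0.001], [0.974, -0.229, -0.002], [-0.002, -0.001, -1.0]]
force: [-1.2, -3.7, 0.5]
opening: 0.532
```

>>> arm_command:
  rows:
    - [0.05,0,0,0,0,0]

```text
time_s: 34.17
tool_pos: [0.4947, 0.0841, 0.0664]
ee_rot: [[0.229, 0.973, -0.002], [0.973, -0.229, -0.003], [-0.003, -0.001, -1.0]]
force: [-1.8, -5.1, -0.6]
opening: 0.531
```

```bash
python3 a.py .0663
```

```text
x from tip mm -9.4 F rod/lat/z [ 5.4 -0.6 -0.6]
t 34.17 pos [0.4947 0.0841 0.0664] F [-1.8 -5.1 -0.6] op 0.531 D cm [ 0.   -0.01  0.01] rv [-0.001  0.003 -0.002]
```

>>> arm_command:
  rows:
    - [0.06,0,0,0,0,0]

```text
time_s: 34.3
tool_pos: [0.4947, 0.0841, 0.0664]
ee_rot: [[0.229, 0.973, -0.002], [0.973, -0.229, -0.004], [-0.004, -0.001, -1.0]]
force: [-2.4, -6.3, 2.0]
opening: 0.529
```

>>> arm_command:
  rows:
    - [0,0,0,0,0,0]
    - [0,0,0,0,0,0]
    - [0,0,0,0,0,0]
  grip: 0.8

```text
time_s: 34.67
tool_pos: [0.4953, 0.0851, 0.067]
ee_rot: [[0.229, 0.973, -0.0], [0.973, -0.229, -0.002], [-0.002, 0.0, -1.0]]
force: [0.1, 0.5, -0.4]
opening: 0.805
```

>>> arm_command:
  rows:
    - [0,0,-3,0,0,0]
    - [0,0,-5,0,0,0]
    - [0,0,-4,0,0,0]
    - [-5,0,0,0,0,0]
    - [-5,0,0,0,0,0]

```text
time_s: 35.3
tool_pos: [0.4725, -0.0111, 0.1911]
ee_rot: [[0.222, 0.975, 0.001], [0.975, -0.222, -0.001], [-0.001, 0.001, -1.0]]
force: [0.8, -0.6, 0.3]
opening: 0.8
```

>>> arm_command:
  rows:
    - [-5,0,0,0,0,0]
    - [-5,0,0,0,0,0]
    - [-5,0,0,0,0,0]
    - [-5,0,0,0,0,0]

```text
time_s: 35.8
tool_pos: [0.427, -0.2113, 0.1926]
ee_rot: [[0.22, 0.976, 0.005], [0.976, -0.22, -0.001], [-0.0, 0.005, -1.0]]
force: [0.7, -0.2, -0.6]
opening: 0.801
```

```bash
python3 - <<'E'
from h import *
import pickle
print(observe()['tool_pos'],observe()['force'],observe()['time_s'])
T=eyes.camera('top');S=eyes.camera('side');pickle.dump((T,S),open("c2.pkl","wb"))
cv2.imwrite('pics/t34.png',cv2.convertScaleAbs(cv2.resize(T['img'][190:270,100:240],None,fx=5.5,fy=5.5,interpolation=cv2.INTER_CUBIC),alpha=1.6))
cv2.imwrite('pics/s34.png',cv2.convertScaleAbs(cv2.resize(S['img'][80:200,200:320],None,fx=5,fy=5,interpolation=cv2.INTER_CUBIC),alpha=1.3))
cv2.imwrite('pics/s34f.png',S['img'])
E
```

```text
[ 0.42695021 -0.21133123  0.19260192] [ 0.70150741 -0.22464101 -0.60167471] 35.8
```

View pics/t34.png

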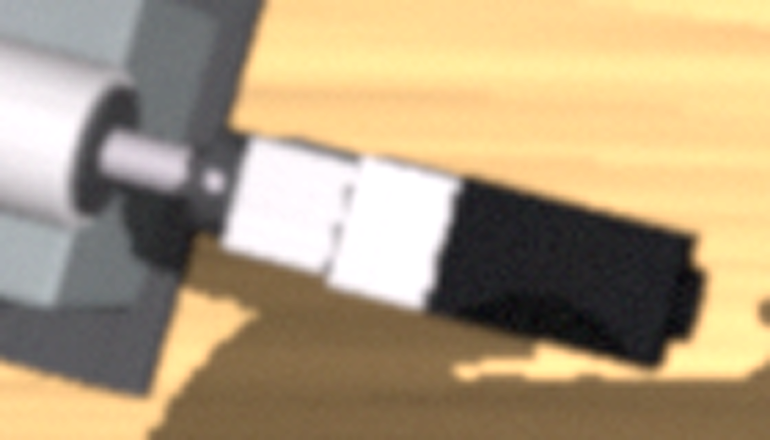

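View pics/s34.png

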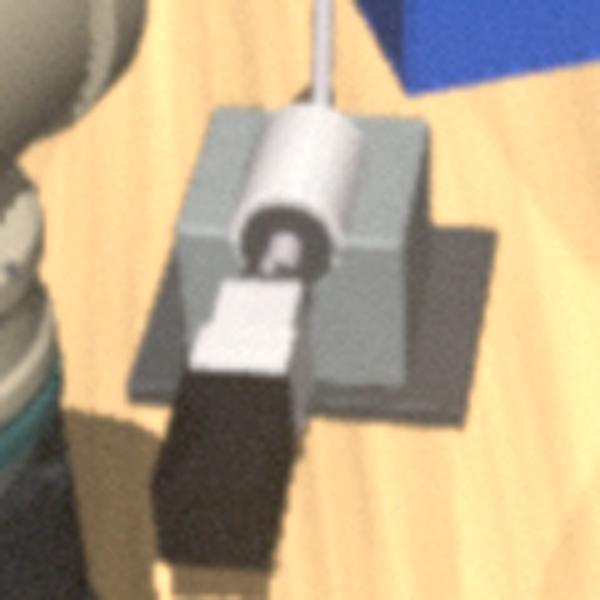

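View pics/s34f.png

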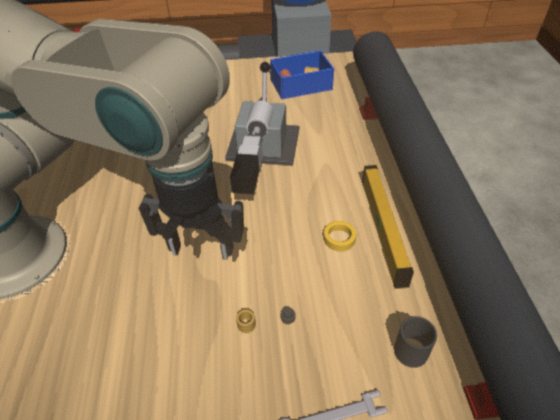

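```bash
python3 - <<'E'
from h import *
import pickle
T,S=pickle.load(open("c2.pkl","rb"))
u=np.array([-.2269,-.974,0])
for n,q,z in(("collar-shoe",(238,192),.117),("shoe end",(340,218),.117),("spacer start",(347,219),.120),("spacer end",(444,244),.120),("cap start",(447,244),.122),("cap end",(676,300),.122)):
    X=plane(T,[np.array(q)/5.5+[100,190]],z)[0];print(n,round(((X-[.4925,.075,0])@u)*1000,1))
c=cv2.resize(T['img'][205:245,135:190],None,fx=14,fy=14,interpolation=cv2.INTER_NEAREST);cv2.imwrite('pics/t35.png',c)
for n in("shoe_centre","spacer_centre","cap_centre"):
    for c in(T,S):
        try:
            o=eyes.mark_of(c,n)
            if o:
                X=np.array(o[0]['location']);d=X-[.4925,.075,.1];print(n,o[0]['p'],np.round([d@u*1000,d@[.974,-.2269,0]*1000,d[2]*1000],1))
        except Exception as e: print(e)
E
```

```text
collar-shoe -115.6
shoe end -82.1
spacer start -79.2
spacer end -47.4
cap start -46.1
cap end 28.3
shoe_centre 0.82 [-101.4   -2.7   -6.7]
shoe_centre 0.52 [-97.4   0.5 -10.3]
spacer_centre 0.84 [-58.2   0.9  -4.5]
cap_centre 0.96 [-8.1 -1.5  0.2]
cap_centre 0.56 [-10.8   0.7  -0.5]
```

View pics/t35.png

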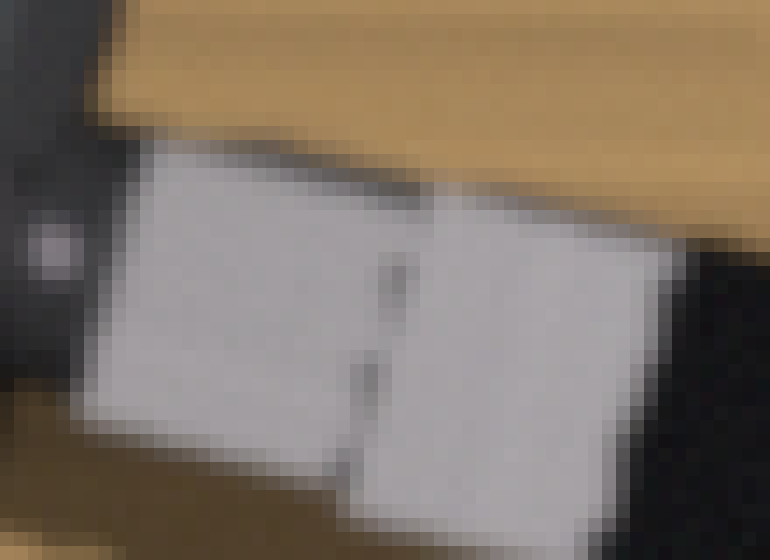

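```bash
python3 - <<'E'
from h import *
print(workorder.sign_off(),observe()['time_s'])
E
```

```text
the job is handed in; nothing more can be done
the job is handed in; nothing more can be done
```

The shoe (vee down), the spacer and the end cap are on the rod in that order. I handed the job in just after 36 s on the robot's clock, and the hand-in gave no verdict.

**Pressing:** I pushed each part home in steps of about 0.5 mm until it stopped. The measured force never passed about 7 N, below the 14 N at which the collar slips.

**Last checks, top picture:**
- From the collar face to the spacer's outer end I measured 68.2 mm, against 68 mm nominal.
- From the collar face to the cap's outer end I measured 143.9 mm, against 142 mm nominal. My pixel readings are good to 1–2 mm, so this points to small or no gaps but does not prove it.
- The collar face is where I first measured it, 115.6 mm back from the tip.
- The other things on the bench look undisturbed, and the arm is clear of everything.

**What went wrong or disagreed:**
- **Missed grasp:** my first try at the spacer closed on air. The pictures showed the fingertips about 39 mm higher than the stated tool geometry puts them. I allowed for that afterwards. It means the shoe was held only near its top edge, but it went on cleanly.
- **Camera offsets:** the two cameras differed by 2–3 mm on some positions, so I used a value between them.
- **Shoe–spacer seam:** it shows as a faint line less than a pixel wide. I took it for a shadow or a gap of under 1 mm.
- **Network point estimates on the finished stack:** these scattered by several mm. The spacer's mark was about 5 mm off along the rod and 4.5 mm low. I relied on the measured edges and contact forces instead.

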